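# Build the tin pyramid on the clinic's display rack

## Robot

A 7-joint arm with a two-finger parallel gripper is mounted at the origin on the work surface. World frame = base frame: x ahead of the robot, y to its left, z up, the work surface at z = 0. Lengths are in m, angles in rad, forces in N, time in s.
With the tool pointing down it reaches from about 0.4 to 0.85 m from the base axis. Payload 10.4 kg.
Tool frame: the origin (TCP) lies at the very end of the fingers, on their centre line; the grasp point (between the pads) lies 19 mm behind it; z points along the fingers, y is the line along which they close (so a half turn about z gives the same grasp; the last joint's range is limited). The gripper opens to 85 mm and grips with 20 to 120 N. Pads are 22 mm wide; open, the fingers measure 114 mm over their backs; the gripper's body (76 mm by 85 mm) begins 54 mm behind the grasp point. The pads swing forward as they close: fully open they stand 13 mm farther back than shut.
Start: joints at [1.199, 0.332, -0.065, 1.46, 0.022, 1.35, -0.088], TCP at [0.214, -0.587, 0.231] pointing down, gripper open.
Joint ranges: [-2.6, 2.6], [-0.5, 2.12], [-1.47, 1.34], [0.16, 2.42], [-1.27, 4.41], [0.06, 2.06], [-2.6, 2.6]. Speed limits (rad/s): [2.22, 2.22, 2.79, 2.79, 3.14, 3.14, 3.14].

## Interface

Orientations are given as a unit quaternion [x, y, z, w].
In Python, from workcell import * gives the robot as it stands. The module is installed in compiled form; this text tells all that it offers.
- The arm moves only by the tool carry_out, never from a script. Its argument "motion" is a list of rows, each an object with "xyz": the shift along the tool's x, y, z in m, a list of three; "angular": the turn, a rotation vector about the tool's x, y, z in degrees, a list of three. A call has 1 to 12 rows; each row is the pose to reach, as a shift and turn from the pose commanded when the call began, along the tool's axes at that moment; what a row does not reach only later rows make up. A row lasts 1/10 s, in which the tool goes at most 50 mm and 8.59 degrees, less where a joint would pass 70% of its speed; a pose out of reach is approached as far as the arm can. A call with a gripper value outside its range is refused whole. "hand" is the opening, from 0 (shut) to 1 (fully open), set as the call begins (left out, the last holds). The fingers move at their own pace and stop on an object; "grip_force" is the grip in N (left out, the last holds). Time passes only in rows, so rows that repeat a pose let the fingers close. It gives the time, the measured TCP pose, the force, the opening and the grip force at its end, in the units of the state.
- get_obs(): the state, without advancing time (a new reading comes with each control period).
- camera(name): name is "side" or "top"; returns a dict with "img" (420x560x3 uint8, red, green, blue), "fx", "fy", "cx", "cy" (pixels), "extrinsics" (4x4, takes a point from camera to world coordinates). Camera axes: x right, y up, looking along -z (the intrinsics and any distortion apply to the point x, -y, -z); pixel columns grow to the right and rows downward; lengths in m; the calibration is good to about 2 mm. A picture is of the moment at which its call begins. There is no depth.
- hand_in(): hands the job in; it is judged then, once.
The state is a dict: "clock": time; "joint_pos": joint angles; "joint_velocities": joint speeds; "tau": joint torques, N m; "position": TCP position; "ee_rot": TCP orientation; "ft_force": force on the tool from outside, world axes, zero at the start; "torque": the same for the moment, N m; "grip_width": opening from 0.0 (shut) to 1.0 (fully open); "grasp_force": force on a finger pad.
Only numpy, scipy, OpenCV 4.12 (cv2) and the standard library are available. Lean on these libraries where they do the work, as an engineer would, in place of code of your own. Each camera call takes 0.05 s, during which the arm holds its last target. There are 200 camera calls.

## Task

Set up the dispensing display: first take the spectacle case off the rack and lay it flat on the table behind the rack (the side away from the robot), parallel to it and centred on it, with a gap of about 8 cm between the case and the ends of the tins. Then build all the tins into a pyramid lying on the rack: a full bottom row of three in the grooves, the rest saddled in the gaps of the layer below, their ends in line with each other and centred across the rack. Stand the jar upright midway between the pen pot and the tissue box, and leave everything else on the table where it is.

Things in the scene. Friction and masses are not known exactly. Their poses are not given: they have to be found in the camera images.
- rack: Fixed display rack: aluminium plate 44 x 204 x 6 mm, four black cross ribs (12 mm wide, tops 18 mm above the table, 64 mm apart) leaving three grooves, orange end caps. Origin: centre of its underside, on the table. y runs along the row of grooves (at y = -64, 0, 64 mm); x runs along the axis of a tin lying in a groove and points away from the robot (the rack's far side).
- case: Brown hard spectacle case with brass trim, closed, 46 (x) x 155 (y) x 34 (z) mm, 0.14 kg, loose. Origin: centre of its underside. At the start it lies on the rack's rib tops, along the row of grooves.
- jar: Squat blue screw-top jar of lens cleaner with a white lid and paper label, 64 mm in diameter, 62 mm tall, 0.25 kg, loose, standing upright. Origin: centre of its underside, z up.
- pen_pot: Dark steel pen pot with pens, fixed, 78 mm in diameter, 100 mm tall (pens to about 130 mm). Origin: centre of its underside. The tissue box stands 280 mm away, along its own +y.
- tissue_box: Blue and white tissue box, fixed, 110 x 110 x 60 mm, flat on the table, a tissue sticking out to 80 mm. Origin: centre of its underside.
- midway (a point): The point on the table midway between the centres of the pen pot and the tissue box.
- carton_left: Brown cardboard delivery tray on the robot's left (+y), fixed, same shape and size as the rack (three grooves 64 mm apart along its own y). Tins start in its grooves. Origin: centre of its underside.
- carton_right: The same delivery tray on the robot's right (-y).
- drops: Bystander: small amber bottle with a black cap, 40 mm in diameter, 70 mm tall, loose. Origin: centre of its underside.
- lens_case: Bystander: white contact-lens case with one green and one blue cap, 33 x 71 x 17 mm, loose. Origin: centre of its underside.
- stapler: Bystander: black and red stapler, 85 x 30 x 28 mm, loose. Origin: centre of its underside.
- spectacles: Bystander: folded black spectacles lying flat, about 50 x 130 x 13 mm, loose. Origin: centre of the underside.
- tin0: Round tin, white with a green band and steel rims, 60 mm diameter, 62 mm long, 0.12 kg, loose, lying on its side in a delivery-tray groove at the start (centre 36 mm above the table). Origin: its centre; x is its axis (it may be rolled to any angle about it). Can be held by its flat ends. All tins are alike; some are absent in some starts (None).
- tin1: Round tin, white with a green band and steel rims, 60 mm diameter, 62 mm long, 0.12 kg, loose, lying on its side in a delivery-tray groove at the start (centre 36 mm above the table). Origin: its centre; x is its axis (it may be rolled to any angle about it). Can be held by its flat ends. All tins are alike; some are absent in some starts (None).
- tin2: Round tin, white with a green band and steel rims, 60 mm diameter, 62 mm long, 0.12 kg, loose, lying on its side in a delivery-tray groove at the start (centre 36 mm above the table). Origin: its centre; x is its axis (it may be rolled to any angle about it). Can be held by its flat ends. All tins are alike; some are absent in some starts (None).
- tin3: Round tin, white with a green band and steel rims, 60 mm diameter, 62 mm long, 0.12 kg, loose, lying on its side in a delivery-tray groove at the start (centre 36 mm above the table). Origin: its centre; x is its axis (it may be rolled to any angle about it). Can be held by its flat ends. All tins are alike; some are absent in some starts (None).
- tin4: Round tin, white with a green band and steel rims, 60 mm diameter, 62 mm long, 0.12 kg, loose, lying on its side in a delivery-tray groove at the start (centre 36 mm above the table). Origin: its centre; x is its axis (it may be rolled to any angle about it). Can be held by its flat ends. All tins are alike; some are absent in some starts (None).
- tin5: Round tin, white with a green band and steel rims, 60 mm diameter, 62 mm long, 0.12 kg, loose, lying on its side in a delivery-tray groove at the start (centre 36 mm above the table). Origin: its centre; x is its axis (it may be rolled to any angle about it). Can be held by its flat ends. All tins are alike; some are absent in some starts (None).
- slot0 (a point): Where a tin's centre lies in the finished pyramid: bottom row, groove at the rack's y = -64 mm, 36 mm above the table. Its axes are the rack's.
- slot1 (a point): Where a tin's centre lies in the finished pyramid: bottom row, middle groove, 36 mm above the table. Its axes are the rack's.
- slot2 (a point): Where a tin's centre lies in the finished pyramid: bottom row, groove at the rack's y = +64 mm, 36 mm above the table. Its axes are the rack's.
- slot3 (a point): Where a tin's centre lies in the finished pyramid: second layer, between slot0 and slot1, 87 mm above the table. Its axes are the rack's.
- slot4 (a point): Where a tin's centre lies in the finished pyramid: second layer, between slot1 and slot2, 87 mm above the table. Its axes are the rack's.
- slot5 (a point): Where a tin's centre lies in the finished pyramid: top, between slot3 and slot4, 137.5 mm above the table. Its axes are the rack's.
Not all that is in view belongs to the job. Leave any pink or purple look-alike of the tin4 alone.

How it is judged:
On the way:
1. the spectacle case lies flat on the table behind the rack, parallel and centred, with a gap of about 8 cm (x of case in the frame of rack between 0.108 and 0.165 m and y of case in the frame of rack between -0.035 and 0.035 m and angle between the y axis of case and the y axis of rack, either way round below 0.22 rad and height (world z) of case below 0.01 m and angle between case's own z axis and vertical below 0.1 rad and linear speed of case below 0.03 m/s), for 0.2 s.
At the end, for the whole second after the job is handed in: Each tin within 15 mm of a slot, axis within 0.17 rad of the rack's x; case flat on the table, 108-165 mm from the rack's centre line, within 35 mm of centred and 0.22 rad of parallel; jar upright within 25 mm of midway; all released and at rest (x of case in the frame of rack between 0.108 and 0.165 m and y of case in the frame of rack between -0.035 and 0.035 m and angle between the y axis of case and the y axis of rack, either way round below 0.22 rad and height (world z) of each of case, jar below 0.01 m and angle between each of case, jar's own z axis and vertical below 0.1 rad and linear speed of each of case, tin0, tin1, tin2, tin3, tin4, tin5, jar below 0.02 m/s and (distance between tin0 and slot0 below 0.015 m or distance between tin0 and slot1 below 0.015 m or distance between tin0 and slot2 below 0.015 m or distance between tin0 and slot3 below 0.015 m or distance between tin0 and slot4 below 0.015 m or distance between tin0 and slot5 below 0.015 m) and angle between the x axis of each of tin0, tin1, tin2, tin3, tin4, tin5 and the x axis of rack, either way round below 0.17 rad and (distance between tin1 and slot0 below 0.015 m or distance between tin1 and slot1 below 0.015 m or distance between tin1 and slot2 below 0.015 m or distance between tin1 and slot3 below 0.015 m or distance between tin1 and slot4 below 0.015 m or distance between tin1 and slot5 below 0.015 m) and (distance between tin2 and slot0 below 0.015 m or distance between tin2 and slot1 below 0.015 m or distance between tin2 and slot2 below 0.015 m or distance between tin2 and slot3 below 0.015 m or distance between tin2 and slot4 below 0.015 m or distance between tin2 and slot5 below 0.015 m) and (distance between tin3 and slot0 below 0.015 m or distance between tin3 and slot1 below 0.015 m or distance between tin3 and slot2 below 0.015 m or distance between tin3 and slot3 below 0.015 m or distance between tin3 and slot4 below 0.015 m or distance between tin3 and slot5 below 0.015 m) and (distance between tin4 and slot0 below 0.015 m or distance between tin4 and slot1 below 0.015 m or distance between tin4 and slot2 below 0.015 m or distance between tin4 and slot3 below 0.015 m or distance between tin4 and slot4 below 0.015 m or distance between tin4 and slot5 below 0.015 m) and (distance between tin5 and slot0 below 0.015 m or distance between tin5 and slot1 below 0.015 m or distance between tin5 and slot2 below 0.015 m or distance between tin5 and slot3 below 0.015 m or distance between tin5 and slot4 below 0.015 m or distance between tin5 and slot5 below 0.015 m) and horizontal distance between jar and midway below 0.025 m); the robot touches nothing.
It fails at once if a bystander (amber bottle, lens case, stapler, spectacles) is moved by more than 30 mm or tipped over (distance of any of drops, lens_case, stapler, spectacles from where it was at the start of the episode above 0.03 m or angle between any of drops, lens_case, stapler, spectacles's own z axis and vertical above 0.5 rad).
Of tin0, tin1, tin2, tin3, tin4, tin5 only 4 to 6 are there at a start; the rules pass over those that are not, and their reading is None.
At some moment in a run one of jar may be knocked a few centimetres aside while the robot is not near it.
It also fails if it takes over 205 s, if anything falls off the work surface, if the arm or the gripper's body presses on something with over 40 N, if the wrist force passes 120 N, or if a joint passes its speed limit or range.

## Working session

There is one attempt and no reset: what is moved stays moved. The work goes in short steps, Python scripts to look and compute and a tool call to move; the robot and the scene stay as the last step left them, time stands still between calls to the robot, and variables do not carry over. Pictures are saved under pics/ and viewed, at most 14 in all, crops included, and the job is handed in when it is done.

Besides the shell and the picture viewer there is one more tool, called after "Request:" by a JSON object that holds its "method" and its "body", one argument or row to a line. carry_out: Moves the arm, as the interface text tells. Its arguments: {"type":"object","properties":{"motion":{"type":"array"},"hand":{"type":"number"},"grip_force":{"type":"number"}},"required":["motion"]}

```bash
mkdir -p pics; python3 - <<'E'
from workcell import *
import cv2
o=get_obs();print(o)
for n in("top","side"):
    c=camera(n);cv2.imwrite(f"pics/{n}0.png",cv2.cvtColor(c["img"],cv2.COLOR_RGB2BGR))
    print(n,c["fx"],c["fy"],c["cx"],c["cy"],c["extrinsics"],[k for k in c])
E
```

```text
{'clock': 0.0, 'joint_pos': array([ 1.19941485,  0.3329041 , -0.0646833 ,  1.46101317,  0.02165059,
        1.34990104, -0.08848763]), 'joint_velocities': array([-0.00106076,  0.00124723,  0.00111615,  0.00219007, -0.00036031,
        0.00025053,  0.00049967]), 'tau': array([-1.17652944e-03, -6.25441074e+01,  4.83837223e-02, -3.91604984e+01,
        1.61390734e-02,  9.88706772e-03,  9.76275572e-06]), 'position': array([ 0.21342388, -0.58699722,  0.23046149]), 'ee_rot': array([ 9.84829525e-01,  1.73522975e-01, -1.95089698e-04, -7.39281352e-04]), 'ft_force': array([ 0.47874335, -0.47313021, -0.72983658]), 'torque': array([ 0.02169542,  0.02674648, -0.03433768]), 'grasp_force': 0.0, 'grip_width': 0.9972503018389524}
top 411.6995427831942 411.6995427831942 284.6402064546951 211.23900409994832 [[ 5.65343574e-03  9.85443898e-01 -1.69906922e-01  3.25180894e-01]
 [-9.99983822e-01  5.67788446e-03 -3.41997161e-04 -2.41204377e-02]
 [ 6.27692856e-04  1.69906107e-01  9.85460055e-01  1.05459254e+00]
 [ 0.00000000e+00  0.00000000e+00  0.00000000e+00  1.00000000e+00]] ['img', 'fx', 'fy', 'cx', 'cy', 'extrinsics']
side 450.9254659219415 450.9254659219415 276.15525653442774 211.47269067313962 [[ 0.97136702  0.15335378 -0.18146277  0.26353073]
 [-0.23681647  0.56362378 -0.79135719 -1.03889146]
 [-0.01908088  0.81167164  0.58380225  0.82348921]
 [ 0.          0.          0.          1.        ]] ['img', 'fx', 'fy', 'cx', 'cy', 'extrinsics']
```

View pics/top0.png

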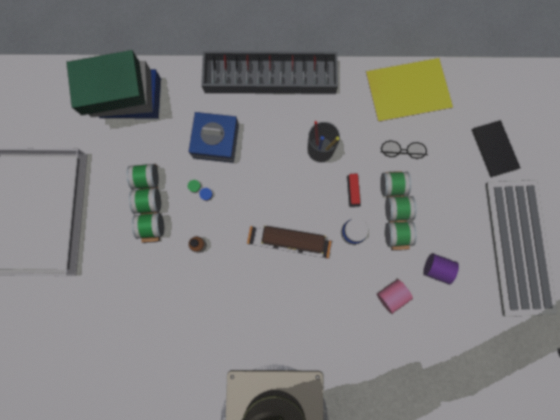

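View pics/side0.png

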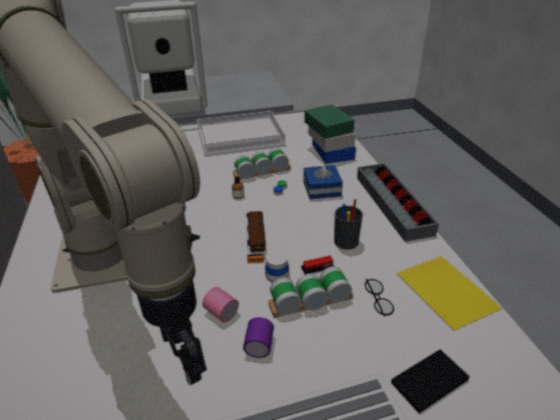

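The top view shows three green-banded tins on the left tray (around 145,200) and three on the right (around 400,209). The case lies on the rack at (294,240), the jar is at (356,231), the pot at (323,141) and the tissue box at (214,137). The purple and pink decoys are at (441,268) and (395,296).

```bash
cat > h.py <<'E'
from workcell import *
import cv2, numpy as np
from scipy.spatial.transform import Rotation as R
def ray(c,u,v):
    d=np.array([(u-c["cx"])/c["fx"],-(v-c["cy"])/c["fy"],-1]);E=c["extrinsics"]
    return E[:3,3],E[:3,:3]@d
def pt(c,u,v,z):
    o,d=ray(c,u,v);return (o+d*(z-o[2])/d[2])[:2]
def blobs(c,lo,hi,amin=20,roi=None,pad=1):
    h=cv2.cvtColor(c["img"],cv2.COLOR_RGB2HSV);m=cv2.inRange(h,np.array(lo),np.array(hi))
    if roi is not None:
        k=np.zeros_like(m);x0,y0,x1,y1=roi;k[y0:y1,x0:x1]=255;m&=k
    n,l,s,ce=cv2.connectedComponentsWithStats(m)
    out=[]
    for i in range(1,n):
        if s[i,4]>=amin:
            p=np.argwhere(l==i)[:,::-1].astype(np.float32)
            out.append((ce[i],s[i,4],cv2.minAreaRect(p)))
    return out
def save(c,name,roi=None,f=1):
    im=cv2.cvtColor(c["img"],cv2.COLOR_RGB2BGR)
    if roi: im=im[roi[1]:roi[3],roi[0]:roi[2]]
    cv2.imwrite(f"pics/{name}.png",cv2.resize(im,None,fx=f,fy=f,interpolation=cv2.INTER_CUBIC))
def go(x,y,z,yaw):
    """print shift (mm, tool axes) and turn (deg) to TCP x,y,z with tool y along yaw deg (mod 180), pointing down"""
    o=get_obs();q=R.from_quat(o["ee_rot"]);M=q.as_matrix()
    best=None
    for k in(0,180,-180):
        a=np.radians(yaw+k);Y=np.array([np.cos(a),np.sin(a),0]);Z=np.array([0,0,-1]);X=np.cross(Y,Z)
        r=(q.inv()*R.from_matrix(np.c_[X,Y,Z])).as_rotvec(degrees=True)
        if best is None or np.linalg.norm(r)<np.linalg.norm(best):best=r
    print("shift mm",np.round(M.T@(np.array([x,y,z])-o["position"])*1000),"turn",np.round(best,1),"norm",round(np.linalg.norm(best),1), "q7",round(o["joint_pos"][6],2))
E
python3 - <<'E'
from h import *
t=camera("top");s=camera("side")
def show(nm,c,lo,hi,z,amin=20,roi=None):
    for ce,a,r in blobs(c,lo,hi,amin,roi): print(nm,np.round(ce,1),a,"rect",np.round(r[0],1),np.round(r[1],1),round(r[2]),"world",np.round(pt(c,*r[0],z),3),"cen",np.round(pt(c,*ce,z),3))
show("green",t,(50,90,50),(80,255,255),.036,60)
show("orange",t,(5,120,110),(15,255,255),.012,10)
show("brown",t,(3,70,20),(16,255,110),.048,100)
show("blue",t,(100,100,40),(130,255,255),.06,40)
show("dark",t,(0,0,0),(179,255,60),.1,80,(290,100,360,170))
show("orange side",s,(5,120,110),(15,255,255),.012,10)
save(t,"t1",(180,90,440,280),3);
E
```

```text
green [102.8  79.1] 2998 rect [102.5  79. ] [45.3 68.3] 80 world [0.855 0.462] cen [0.854 0.461]
green [140.7 188.8] 550 rect [140.6 188.9] [46.6 13.4] 85 world [0.556 0.342] cen [0.556 0.341]
green [397.9 182.9] 242 rect [398. 183.] [20. 12.] 90 world [ 0.575 -0.311] cen [ 0.576 -0.311]
green [193.7 185.5] 105 rect [193.8 185.4] [10.7 10.7] 27 world [0.566 0.207] cen [0.566 0.207]
green [403.  207.7] 252 rect [402.8 207.7] [21.1 12.7] 87 world [ 0.512 -0.321] cen [ 0.511 -0.321]
green [144.7 225.2] 284 rect [144.4 225.3] [22.9 13.3] 84 world [0.463 0.326] cen [0.463 0.325]
green [402.8 233. ] 256 rect [402.8 233.2] [21.2 12.8] 87 world [ 0.447 -0.318] cen [ 0.448 -0.318]
orange [249.4 235. ] 15 rect [249.4 235. ] [ 0.8 14.3] 11 world [0.443 0.066] cen [0.443 0.066]
orange [328.2 249. ] 20 rect [328.3 249. ] [ 1.2 14.3] 9 world [ 0.409 -0.135] cen [ 0.409 -0.135]
brown [293.2 239.1] 873 rect [293.  239.4] [59.4 15.7] 9 world [ 0.429 -0.045] cen [ 0.429 -0.045]
brown [197.5 244.4] 110 rect [196.8 244.2] [12.7 13.9] 30 world [0.416 0.191] cen [0.415 0.189]
blue [150.2  96.4] 355 rect [145.6 102.3] [32.1 60.9] 39 world [0.778 0.335] cen [0.795 0.324]
blue [213.  135.4] 1285 rect [212.7 134.7] [42.6 41.9] 8 world [0.692 0.16 ] cen [0.69  0.159]
blue [205.5 193.5] 115 rect [205.5 193.5] [11. 11.] 90 world [0.54  0.172] cen [0.54  0.172]
dark [321.8 141. ] 625 rect [323.  141.5] [37. 28.] 90 world [ 0.662 -0.116] cen [ 0.663 -0.113]
orange side [ 20.2 152.1] 473 rect [ 21.1 152.2] [23.9 29.4] 66 world [-0.342  0.7  ] cen [-0.345  0.702]
orange side [256.5 256.6] 24 rect [255.5 256.5] [ 1. 15.] 90 world [ 0.412 -0.127] cen [ 0.415 -0.128]
```

View pics/t1.png

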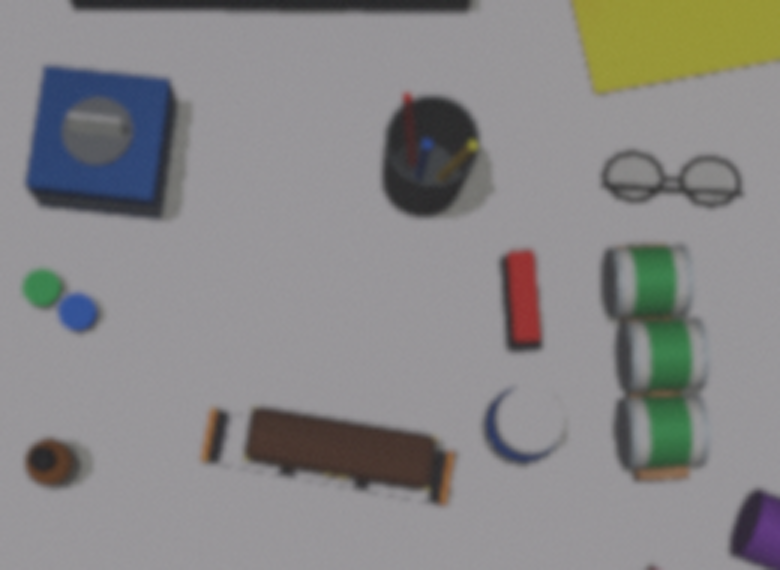

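The crop shows the rack end caps at (250,235) and (328,249), the case on top, and the jar lid at (357,231). Beside the jar are the stapler at (354,190) and the right-hand tins. Next I'll refine tin axes, pot, jar and midway.

```bash
python3 - <<'E'
from h import *
t=camera("top");s=camera("side")
h=cv2.cvtColor(t["img"],cv2.COLOR_RGB2HSV)
m=cv2.inRange(h,np.array((50,90,50)),np.array((80,255,255)))
for nm,(x0,x1),(y0,y1) in(("L",(125,165),(160,245)),("R",(385,418),(165,250))):
    w=[];pr=[]
    for v in range(y0,y1):
        u=np.flatnonzero(m[v,x0:x1])+x0
        pr.append((v,len(u)))
        if len(u)>8: w.append(pt(t,(u.min()+u.max())/2,v,.062))
    print(nm,[f"{a}:{b}" for a,b in pr])
    w=np.array(w);print(np.round(np.polyfit(w[:,0],w[:,1],1),3),np.round(w[[0,-1]],3))
    for i in(0,0):pass
print("jar lid", )
# jar lid: white on greyish; use blue body + lid circle
g=cv2.cvtColor(t["img"],cv2.COLOR_RGB2GRAY);print(g[205:255:3,330:385:3])
for ce,a,r in blobs(t,(100,80,30),(130,255,200),8,(335,205,385,260)):print("jarblue",ce,a,r)
for ce,a,r in blobs(s,(100,80,30),(130,255,200),20,(255,245,300,285)):print("jarblue side",ce,a,r)
for ce,a,r in blobs(s,(50,90,50),(80,255,255),60):print("side green",np.round(ce,1),a,np.round(r[1],0))
print("pot rim",pt(t,323.3,138,.1),"box",pt(t,213.2,134.5,.06),"jarlid",pt(t,180+526/3,90+422/3,.062))
print("stapler",pt(t,180+528/3,90+300/3,.025),"drops",pt(t,197,244,.05))
save(s,"s1",(225,140,405,330),3.1)
E
```

```text
L ['160:0', '161:0', '162:0', '163:0', '164:0', '165:0', '166:11', '167:11', '168:12', '169:12', '170:12', '171:12', '172:12', '173:12', '174:12', '175:12', '176:12', '177:12', '178:13', '179:13', '180:12', '181:12', '182:13', '183:12', '184:12', '185:13', '186:12', '187:9', '188:2', '189:7', '190:10', '191:11', '192:12', '193:12', '194:12', '195:13', '196:13', '197:13', '198:13', '199:13', '200:13', '201:13', '202:13', '203:12', '204:12', '205:13', '206:13', '207:12', '208:12', '209:13', '210:12', '211:11', '212:3', '213:0', '214:9', '215:10', '216:11', '217:12', '218:12', '219:12', '220:13', '221:13', '222:13', '223:13', '224:13', '225:13', '226:13', '227:13', '228:13', '229:12', '230:13', '231:13', '232:13', '233:12', '234:13', '235:12', '236:11', '237:0', '238:0', '239:0', '240:0', '241:0', '242:0', '243:0', '244:0']
[0.171 0.238] [[0.609 0.337]
 [0.434 0.312]]
R ['165:0', '166:0', '167:0', '168:0', '169:0', '170:0', '171:0', '172:0', '173:9', '174:12', '175:12', '176:12', '177:12', '178:12', '179:12', '180:13', '181:12', '182:12', '183:12', '184:12', '185:12', '186:12', '187:12'
[... 1983 characters left out ...]
1 151 150 151 150 151 152 150 150 151 151 150 150 151
  152]]
jarblue [346.48780488 236.2195122 ] 41 ((347.0384216308594, 235.6923065185547), (19.416486740112305, 5.97430419921875), 55.491477966308594)
jarblue side [276.62576687 270.62576687] 163 ((276.6120300292969, 269.8518371582031), (10.702159881591797, 23.021533966064453), 87.27368927001953)
side green [329.1 115.7] 577 [20. 44.]
side green [274.3 153.6] 61 [ 6. 14.]
side green [257.7 157.4] 62 [ 6. 15.]
side green [319.4 281.8] 454 [15. 48.]
side green [282.1 289.1] 226 [14. 24.]
pot rim [ 0.67071243 -0.11661328] box [0.69283153 0.15826439] jarlid [ 0.44945918 -0.19561976]
stapler [ 0.55894002 -0.20618578] drops [0.41596272 0.18980715]
```

View pics/s1.png

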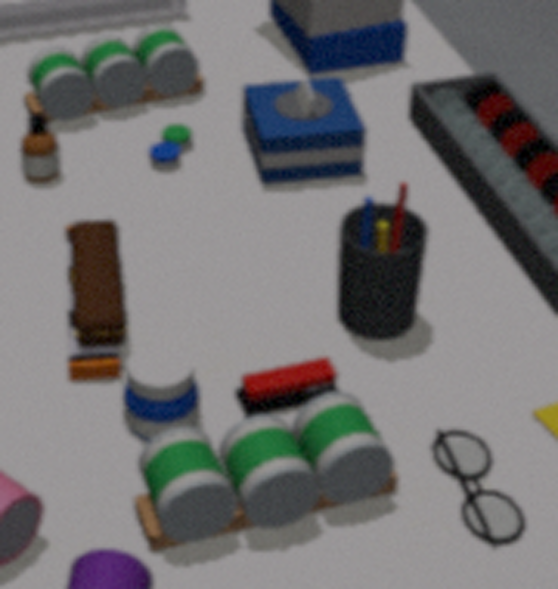

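The side crop confirms the layout. The jar's blue band is at (276,270), between the rack end and the right tray, and both tin rows sit on their trays. I'm starting with the case.

```bash
python3 - <<'E'
from h import *
t=camera("top")
for u,v in((140,176.5),(141,200),(144.5,225.2),(398,183),(403,207.8),(402.8,233.1)):print(np.round(np.r_[pt(t,u,v,.036)[0],pt(t,u,v,.05)[1]],3))
s=camera("side");print("jar side",pt(s,276.6,270.6,.03)) 
print("case",pt(t,180+343/3,90+447/3,.052), pt(s,225+98/3.1,140+282/3.1,.045))
go(.430,-.045,.25,-9.6); go(.430,-.045,.045,-9.6)
E
```

```text
[0.588 0.34 ]
[0.527 0.334]
[0.463 0.321]
[ 0.575 -0.307]
[ 0.511 -0.317]
[ 0.447 -0.314]
jar side [ 0.45011959 -0.21440095]
case [ 0.42936352 -0.04783972] [ 0.43071826 -0.05989819]
shift mm [ 389. -436.  -19.] turn [ -0.   -0.  -60.4] norm 60.4 q7 -0.09
shift mm [ 389. -436.  186.] turn [ -0.   -0.  -60.4] norm 60.4 q7 -0.09
```

Request:
{"method": "carry_out", "body": {
  "motion": [
    {"xyz":[0.389,-0.436,-0.019],"angular":[0,0,-60.4]},
    {"xyz":[0.389,-0.436,-0.019],"angular":[0,0,-60.4]},
    {"xyz":[0.389,-0.436,-0.019],"angular":[0,0,-60.4]},
    {"xyz":[0.389,-0.436,-0.019],"angular":[0,0,-60.4]},
    {"xyz":[0.389,-0.436,-0.019],"angular":[0,0,-60.4]},
    {"xyz":[0.389,-0.436,-0.019],"angular":[0,0,-60.4]},
    {"xyz":[0.389,-0.436,-0.019],"angular":[0,0,-60.4]},
    {"xyz":[0.389,-0.436,-0.019],"angular":[0,0,-60.4]},
    {"xyz":[0.389,-0.436,-0.019],"angular":[0,0,-60.4]},
    {"xyz":[0.389,-0.436,-0.019],"angular":[0,0,-60.4]},
    {"xyz":[0.389,-0.436,-0.019],"angular":[0,0,-60.4]},
    {"xyz":[0.389,-0.436,-0.019],"angular":[0,0,-60.4]}
  ],
  "hand": 1,
  "grip_force": 40
}}

```text
clock: 1.6
position: [0.4309, -0.0413, 0.2509]
ee_rot: [0.763, 0.646, 0.0, 0.001]
ft_force: [0.9, -0.6, 0.0]
grip_width: 0.999
grasp_force: 0.0
```

```bash
python3 - <<'E'
from h import *
t=camera("top");save(t,"t2")
print(get_obs()["position"],get_obs()["ee_rot"])
go(.430,-.047,.25,-9.6);go(.430,-.047,.026,-9.6)
E
```

```text
[ 0.43232698 -0.0367024   0.25122516] [7.61401241e-01 6.48279530e-01 1.23674085e-03 5.21632809e-04]
shift mm [-11.  -1.   1.] turn [ 0.1 -0.1  0.4] norm 0.5 q7 -0.11
shift mm [-11.  -1. 225.] turn [ 0.1 -0.1  0.4] norm 0.5 q7 -0.11
```

Request:
{"method": "carry_out", "body": {
  "motion": [
    {"xyz":[-0.003,0,0.05],"angular":[0,0,0]},
    {"xyz":[-0.003,0,0.1],"angular":[0,0,0]},
    {"xyz":[-0.003,0,0.12],"angular":[0,0,0]},
    {"xyz":[-0.003,0,0.12],"angular":[0,0,0]},
    {"xyz":[-0.003,0,0.12],"angular":[0,0,0]}
  ]
}}

```text
clock: 2.15
position: [0.4301, -0.0476, 0.1312]
ee_rot: [0.764, 0.645, 0.0, 0.0]
ft_force: [0.2, -0.1, 0.2]
grip_width: 1.001
grasp_force: 0.0
```

```bash
python3 - <<'E'
from h import *
go(.430,-.047,.018,-9.6);print(get_obs()["position"])
E
```

```text
shift mm [  1.  -0. 113.] turn [ 0. -0. -0.] norm 0.0 q7 -0.18
[ 0.43014711 -0.04762892  0.13121255]
```

View pics/t2.png

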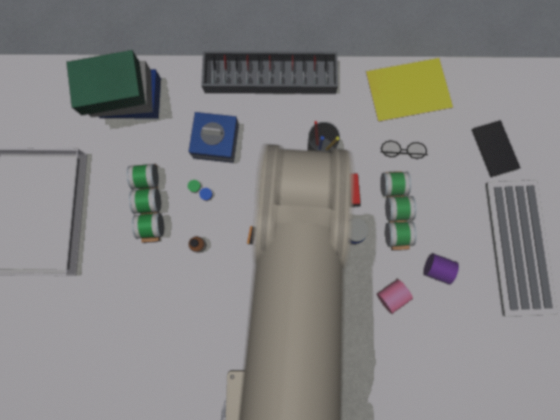

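The arm hides the rack in this view, as expected. I'm descending and gripping the case.

Request:
{"method": "carry_out", "body": {
  "motion": [
    {"xyz":[0.001,0,0.04],"angular":[0,0,0]},
    {"xyz":[0.001,0,0.08],"angular":[0,0,0]},
    {"xyz":[0.001,0,0.1],"angular":[0,0,0]},
    {"xyz":[0.001,0,0.108],"angular":[0,0,0]},
    {"xyz":[0.001,0,0.108],"angular":[0,0,0]},
    {"xyz":[0.001,0,0.108],"angular":[0,0,0]}
  ]
}}

```text
clock: 2.75
position: [0.4313, -0.0469, 0.024]
ee_rot: [0.764, 0.645, 0.001, 0.001]
ft_force: [0.1, -0.2, 0.1]
grip_width: 1.001
grasp_force: 0.0
```

Request:
{"method": "carry_out", "body": {
  "motion": [
    {"xyz":[0,0,0],"angular":[0,0,0]},
    {"xyz":[0,0,0],"angular":[0,0,0]},
    {"xyz":[0,0,0],"angular":[0,0,0]},
    {"xyz":[0,0,0],"angular":[0,0,0]},
    {"xyz":[0,0,0],"angular":[0,0,0]},
    {"xyz":[0,0,0],"angular":[0,0,0]},
    {"xyz":[0,0,0],"angular":[0,0,0]},
    {"xyz":[0,0,0],"angular":[0,0,0]}
  ],
  "hand": 0,
  "grip_force": 40
}}

```text
clock: 3.55
position: [0.4304, -0.0469, 0.0231]
ee_rot: [0.764, 0.645, 0.0, 0.001]
ft_force: [-1.7, 0.4, 9.0]
grip_width: 0.532
grasp_force: 40.6
```

Request:
{"method": "carry_out", "body": {
  "motion": [
    {"xyz":[0,0,-0.02],"angular":[0,0,0]},
    {"xyz":[0,0,-0.05],"angular":[0,0,0]},
    {"xyz":[0,0,-0.06],"angular":[0,0,0]},
    {"xyz":[0,0,-0.06],"angular":[0,0,0]}
  ]
}}

```text
clock: 3.95
position: [0.4308, -0.047, 0.0835]
ee_rot: [0.764, 0.645, 0.001, 0.001]
ft_force: [-0.9, 1.0, -0.9]
grip_width: 0.533
grasp_force: 42.1
```

```bash
python3 - <<'E'
from h import *
s=camera("side");save(s,"s2",(225,140,405,330),3.1);t=camera("top")
for ce,a,r in blobs(t,(5,120,110),(15,255,255),5):print(ce,a)
print(get_obs()["position"])
E
```

```text
[249.58823529 234.58823529] 17
[ 0.42941796 -0.0468966   0.08163056]
```

View pics/s2.png

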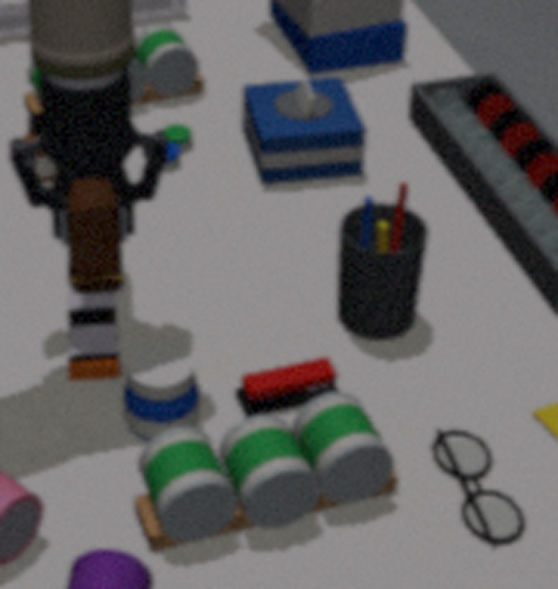

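The case is held level above the rack. I'm carrying it to its place behind the rack.

Request:
{"method": "carry_out", "body": {
  "motion": [
    {"xyz":[0.012,0.05,0],"angular":[0,0,0]},
    {"xyz":[0.012,0.09,0],"angular":[0,0,0]},
    {"xyz":[0.012,0.13,0],"angular":[0,0,0]},
    {"xyz":[0.012,0.13,0.02],"angular":[0,0,0]},
    {"xyz":[0.012,0.13,0.05],"angular":[0,0,0]},
    {"xyz":[0.012,0.13,0.065],"angular":[0,0,0]},
    {"xyz":[0.012,0.13,0.073],"angular":[0,0,0]},
    {"xyz":[0.012,0.13,0.077],"angular":[0,0,0]},
    {"xyz":[0.012,0.13,0.077],"angular":[0,0,0]},
    {"xyz":[0.012,0.13,0.077],"angular":[0,0,0]}
  ]
}}

```text
clock: 5.05
position: [0.5606, -0.0566, 0.0061]
ee_rot: [0.764, 0.645, 0.0, 0.001]
ft_force: [0.4, 0.4, -1.1]
grip_width: 0.529
grasp_force: 42.0
```

Request:
{"method": "carry_out", "body": {
  "motion": [
    {"xyz":[0,0,0],"angular":[0,0,0]},
    {"xyz":[0,0,0],"angular":[0,0,0]},
    {"xyz":[0,0,0],"angular":[0,0,0]},
    {"xyz":[0,0,0],"angular":[0,0,0]},
    {"xyz":[0,0,-0.04],"angular":[0,0,0]},
    {"xyz":[0,0,-0.09],"angular":[0,0,0]},
    {"xyz":[0,0,-0.14],"angular":[0,0,0]},
    {"xyz":[0,0,-0.19],"angular":[0,0,0]},
    {"xyz":[0,0,-0.19],"angular":[0,0,0]}
  ],
  "hand": 1
}}

```text
clock: 5.95
position: [0.5633, -0.0562, 0.2026]
ee_rot: [0.764, 0.645, 0.003, 0.004]
ft_force: [0.5, -0.1, -0.1]
grip_width: 1.002
grasp_force: 0.0
```

```bash
python3 - <<'E'
from h import *
go(.447,-.314,.2,93);go(.588,.34,.2,-80.3);print(get_obs()["position"])
E
```

```text
shift mm [-274.  -72.    2.] turn [ 0.5 -0.4 77.4] norm 77.4 q7 -0.3
shift mm [395. -42.   2.] turn [ 0.5 -0.4 70.7] norm 70.7 q7 -0.3
[ 0.5633204  -0.05615667  0.2025649 ]
```

Request:
{"method": "carry_out", "body": {
  "motion": [
    {"xyz":[0.395,-0.042,0.002],"angular":[0,0,70.7]},
    {"xyz":[0.395,-0.042,0.002],"angular":[0,0,70.7]},
    {"xyz":[0.395,-0.042,0.002],"angular":[0,0,70.7]},
    {"xyz":[0.395,-0.042,0.002],"angular":[0,0,70.7]},
    {"xyz":[0.395,-0.042,0.002],"angular":[0,0,70.7]},
    {"xyz":[0.395,-0.042,0.002],"angular":[0,0,70.7]},
    {"xyz":[0.395,-0.042,0.002],"angular":[0,0,70.7]},
    {"xyz":[0.395,-0.042,0.002],"angular":[0,0,70.7]},
    {"xyz":[0.395,-0.042,0.002],"angular":[0,0,70.7]},
    {"xyz":[0.395,-0.042,0.002],"angular":[0,0,70.7]},
    {"xyz":[0.395,-0.042,0.002],"angular":[0,0,70.7]},
    {"xyz":[0.395,-0.042,0.002],"angular":[0,0,70.7]}
  ]
}}

```text
clock: 7.15
position: [0.5853, 0.3383, 0.1932]
ee_rot: [0.996, 0.084, 0.0, 0.001]
ft_force: [-0.2, -0.2, -0.6]
grip_width: 0.994
grasp_force: 0.0
```

```bash
python3 - <<'E'
from h import *
t=camera("top");save(t,"t3",(180,120,400,280),3.5);s=camera("side")
for ce,a,r in blobs(t,(5,120,110),(15,255,255),5):print("cap",ce,a,pt(t,*ce,.012))
for ce,a,r in blobs(t,(3,70,20),(16,255,110),100):print("brown",ce,a,r,pt(t,*r[0],.034))
go(.588,.34,.03,-80.3);print(get_obs()["position"])
E
```

```text
cap [328.125 248.875] 24 [ 0.40894711 -0.13432259]
brown [296.89598997 189.4924812 ] 798 ((296.8648986816406, 189.81082153320312), (57.210845947265625, 14.79590892791748), 9.462322235107422) [ 0.55651838 -0.05448457]
shift mm [  3.  -1. 163.] turn [ 0.  -0.  -0.1] norm 0.1 q7 -2.19
[0.58532437 0.33822107 0.19339364]
```

View pics/t3.png

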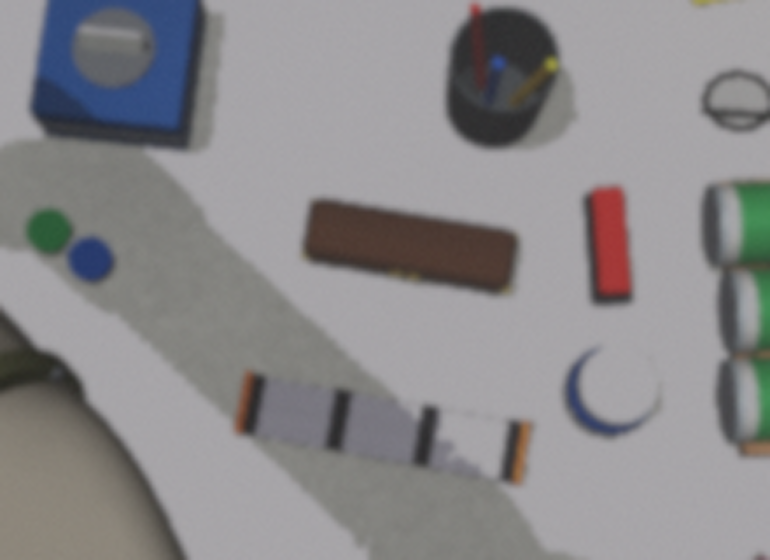

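The crop shows the case lying behind the rack, parallel and centred. The rack is now clear, with ribs at crop x of about 255, 339, 427 and 516, so I can refine its pose. Now picking the first tin.

Request:
{"method": "carry_out", "body": {
  "motion": [
    {"xyz":[0.003,-0.001,0.05],"angular":[0,0,0]},
    {"xyz":[0.003,-0.001,0.1],"angular":[0,0,0]},
    {"xyz":[0.003,-0.001,0.14],"angular":[0,0,0]},
    {"xyz":[0.003,-0.001,0.165],"angular":[0,0,0]},
    {"xyz":[0.003,-0.001,0.175],"angular":[0,0,0]},
    {"xyz":[0.003,-0.001,0.175],"angular":[0,0,0]}
  ]
}}

```text
clock: 7.85
position: [0.5873, 0.3402, 0.0175]
ee_rot: [0.996, 0.084, -0.001, 0.0]
ft_force: [-0.3, 0.5, 0.1]
grip_width: 1.001
grasp_force: 0.0
```

Request:
{"method": "carry_out", "body": {
  "motion": [
    {"xyz":[0,0,0],"angular":[0,0,0]},
    {"xyz":[0,0,0],"angular":[0,0,0]},
    {"xyz":[0,0,0],"angular":[0,0,0]},
    {"xyz":[0,0,0],"angular":[0,0,0]},
    {"xyz":[0,0,0],"angular":[0,0,0]},
    {"xyz":[0,0,0],"angular":[0,0,0]}
  ],
  "hand": 0,
  "grip_force": 40
}}

```text
clock: 8.45
position: [0.5887, 0.342, 0.0207]
ee_rot: [0.996, 0.084, 0.002, -0.001]
ft_force: [-0.8, -2.0, 6.9]
grip_width: 0.728
grasp_force: 43.1
```

Request:
{"method": "carry_out", "body": {
  "motion": [
    {"xyz":[0,0,-0.02],"angular":[0,0,0]},
    {"xyz":[0,0,-0.06],"angular":[0,0,0]},
    {"xyz":[0,0,-0.11],"angular":[0,0,0]},
    {"xyz":[0,0,-0.11],"angular":[0,0,0]},
    {"xyz":[0,0,-0.11],"angular":[0,0,0]}
  ]
}}

```text
clock: 8.95
position: [0.5882, 0.342, 0.1306]
ee_rot: [0.996, 0.084, 0.002, -0.001]
ft_force: [0.1, 0.3, -1.9]
grip_width: 0.724
grasp_force: 43.7
```

```bash
cat >> h.py <<'E'
def rack():
    return np.load("rack.npy") # cx,cy,yaw(rad)
def slot(i,dx=0,z=None):
    cx,cy,a=rack();Y=np.array([-np.sin(a),np.cos(a)]);X=np.array([np.cos(a),np.sin(a)])
    return np.array([cx,cy])+Y*[-.064,0,.064,-.032,.032,0][i]+X*dx
E
python3 - <<'E'
from h import *
t=camera("top")
P=np.array([pt(t,180+u/3.5,120+v/3.5,.018) for u,v in((255,404),(339,418),(427,435),(516,452))])
print(np.round(P,4));d=P[0]-P[3];a=np.arctan2(-d[0],d[1]);print("len",np.hypot(*d),"yaw",np.degrees(a))
c=P.mean(0);print("rack",c);np.save("rack.npy",[*c,a])
X=np.array([np.cos(a),np.sin(a)]);Y=np.array([-X[1],X[0]])
w=pt(t,180+411/3.5,120+246/3.5,.034)-c;print("case in rack",w@X,w@Y)
for i in range(6):print(i,np.round(slot(i),3))
x,y=slot(2);go(x,y,.13,np.degrees(a));print(get_obs()["position"],get_obs()["grip_width"])
for ce,ar,r in blobs(t,(50,90,50),(80,255,255),60,(120,150,180,250)):print("green",ce,ar)
E
```

```text
[[ 0.4414  0.0563]
 [ 0.4316 -0.0045]
 [ 0.4196 -0.068 ]
 [ 0.4078 -0.1319]]
len 0.19117390548373214 yaw -10.115277978820345
rack [ 0.42508577 -0.03703946]
case in rack 0.13149816889449464 0.004285137169868251
0 [ 0.414 -0.1  ]
1 [ 0.425 -0.037]
2 [0.436 0.026]
3 [ 0.419 -0.069]
4 [ 0.431 -0.006]
5 [ 0.425 -0.037]
shift mm [-202.  285.   -1.] turn [  0.   -0.  -70.2] norm 70.2 q7 -2.21
[0.58747252 0.34130752 0.12871333] 0.7266236474853813
```

Request:
{"method": "carry_out", "body": {
  "motion": [
    {"xyz":[-0.202,0.285,-0.001],"angular":[0,0,-70.2]},
    {"xyz":[-0.202,0.285,-0.001],"angular":[0,0,-70.2]},
    {"xyz":[-0.202,0.285,-0.001],"angular":[0,0,-70.2]},
    {"xyz":[-0.202,0.285,-0.001],"angular":[0,0,-70.2]},
    {"xyz":[-0.202,0.285,-0.001],"angular":[0,0,-70.2]},
    {"xyz":[-0.202,0.285,-0.001],"angular":[0,0,-70.2]},
    {"xyz":[-0.202,0.285,-0.001],"angular":[0,0,-70.2]},
    {"xyz":[-0.202,0.285,-0.001],"angular":[0,0,-70.2]},
    {"xyz":[-0.202,0.285,-0.001],"angular":[0,0,-70.2]},
    {"xyz":[-0.202,0.285,-0.001],"angular":[0,0,-70.2]},
    {"xyz":[-0.202,0.285,0.05],"angular":[0,0,-70.2]},
    {"xyz":[-0.202,0.285,0.05],"angular":[0,0,-70.2]}
  ]
}}

```text
clock: 10.2
position: [0.4327, 0.027, 0.0738]
ee_rot: [0.768, 0.641, -0.003, -0.003]
ft_force: [-0.5, -0.4, -1.8]
grip_width: 0.731
grasp_force: 44.5
```

Request:
{"method": "carry_out", "body": {
  "motion": [
    {"xyz":[0,0,0],"angular":[0,0,0]},
    {"xyz":[0,0,0],"angular":[0,0,0]}
  ]
}}

```text
clock: 10.4
position: [0.4371, 0.0272, 0.0796]
ee_rot: [0.767, 0.642, 0.001, 0.0]
ft_force: [-0.0, 0.2, -0.7]
grip_width: 0.726
grasp_force: 44.5
```

```bash
python3 - <<'E'
from h import *
x,y=slot(2);go(x,y,.0205,np.degrees(rack()[2]));print(get_obs()["position"],get_obs()["grip_width"])
E
```

```text
shift mm [-1. -1. 59.] turn [ 0.1 -0.  -0. ] norm 0.1 q7 -0.44
[0.43707708 0.02718581 0.0795846 ] 0.7263063733773911
```

Request:
{"method": "carry_out", "body": {
  "motion": [
    {"xyz":[-0.001,-0.001,0.03],"angular":[0,0,0]},
    {"xyz":[-0.001,-0.001,0.05],"angular":[0,0,0]},
    {"xyz":[-0.001,-0.001,0.058],"angular":[0,0,0]},
    {"xyz":[-0.001,-0.001,0.059],"angular":[0,0,0]},
    {"xyz":[-0.001,-0.001,0.059],"angular":[0,0,0]},
    {"xyz":[-0.001,-0.001,0.059],"angular":[0,0,0]}
  ]
}}

```text
clock: 11.0
position: [0.4364, 0.0267, 0.0207]
ee_rot: [0.767, 0.642, 0.001, 0.001]
ft_force: [0.5, 5.8, 0.4]
grip_width: 0.725
grasp_force: 42.8
```

Request:
{"method": "carry_out", "body": {
  "motion": [
    {"xyz":[0,0,0],"angular":[0,0,0]},
    {"xyz":[0,0,0],"angular":[0,0,0]},
    {"xyz":[0,0,0],"angular":[0,0,0]},
    {"xyz":[0,0,0],"angular":[0,0,0]},
    {"xyz":[0,0,-0.03],"angular":[0,0,0]},
    {"xyz":[0,0,-0.08],"angular":[0,0,0]},
    {"xyz":[0,0,-0.12],"angular":[0,0,0]},
    {"xyz":[0,0,-0.12],"angular":[0,0,0]}
  ],
  "hand": 1
}}

```text
clock: 11.8
position: [0.4379, 0.0259, 0.1442]
ee_rot: [0.767, 0.642, 0.003, 0.003]
ft_force: [0.2, -0.8, -0.4]
grip_width: 1.004
grasp_force: 0.0
```

Request:
{"method": "carry_out", "body": {
  "motion": [
    {"xyz":[0.319,0.036,0],"angular":[0,0,70.2]},
    {"xyz":[0.319,0.036,0],"angular":[0,0,70.2]},
    {"xyz":[0.319,0.036,0],"angular":[0,0,70.2]},
    {"xyz":[0.319,0.036,0],"angular":[0,0,70.2]},
    {"xyz":[0.319,0.036,0],"angular":[0,0,70.2]},
    {"xyz":[0.319,0.036,0],"angular":[0,0,70.2]},
    {"xyz":[0.319,0.036,0],"angular":[0,0,70.2]},
    {"xyz":[0.319,0.036,0],"angular":[0,0,70.2]},
    {"xyz":[0.319,0.036,0],"angular":[0,0,70.2]},
    {"xyz":[0.319,0.036,0],"angular":[0,0,70.2]},
    {"xyz":[0.319,0.036,0],"angular":[0,0,70.2]},
    {"xyz":[0.319,0.036,0],"angular":[0,0,70.2]}
  ]
}}

```text
clock: 13.0
position: [0.5264, 0.333, 0.1388]
ee_rot: [0.996, 0.085, -0.0, 0.0]
ft_force: [0.0, 0.5, 0.0]
grip_width: 0.999
grasp_force: 0.0
```

```bash
python3 - <<'E'
from h import *
t=camera("top");save(t,"t4",(180,120,400,280),3.5)
for ce,a,r in blobs(t,(50,90,50),(80,255,255),60):
    w=pt(t,*r[0],.045);d=w-rack()[:2];a=rack()[2];print("green",np.round(ce,1),np.round(w,3),"rackframe",np.round([d@[np.cos(a),np.sin(a)],d@[-np.sin(a),np.cos(a)]],3))
go(.526,.334,.0185,-80.3);print(get_obs()["position"])
E
```

```text
green [102.8  79.2] [0.849 0.458] rackframe [0.331 0.562]
green [397.9 183. ] [ 0.573 -0.309] rackframe [ 0.193 -0.242]
green [193.6 185.5] [0.564 0.206] rackframe [0.094 0.263]
green [402.9 207.8] [ 0.51  -0.318] rackframe [ 0.133 -0.262]
green [402.8 233. ] [ 0.446 -0.315] rackframe [ 0.07 -0.27]
green [263.3 235.7] [0.438 0.028] rackframe [0.001 0.067]
shift mm [ -0.  -1. 120.] turn [0.  0.  0.1] norm 0.1 q7 -2.26
[0.52651046 0.33302718 0.13896909]
```

Request:
{"method": "carry_out", "body": {
  "motion": [
    {"xyz":[0,-0.001,0.05],"angular":[0,0,0]},
    {"xyz":[0,-0.001,0.09],"angular":[0,0,0]},
    {"xyz":[0,-0.001,0.11],"angular":[0,0,0]},
    {"xyz":[0,-0.001,0.12],"angular":[0,0,0]},
    {"xyz":[0,-0.001,0.12],"angular":[0,0,0]}
  ]
}}

```text
clock: 13.55
position: [0.526, 0.3338, 0.0184]
ee_rot: [0.996, 0.085, -0.001, 0.0]
ft_force: [-0.6, 0.4, 0.7]
grip_width: 1.001
grasp_force: 0.0
```

Request:
{"method": "carry_out", "body": {
  "motion": [
    {"xyz":[0,0,0],"angular":[0,0,0]},
    {"xyz":[0,0,0],"angular":[0,0,0]},
    {"xyz":[0,0,0],"angular":[0,0,0]},
    {"xyz":[0,0,0],"angular":[0,0,0]},
    {"xyz":[0,0,0],"angular":[0,0,0]},
    {"xyz":[0,0,0],"angular":[0,0,0]},
    {"xyz":[0,0,-0.02],"angular":[0,0,0]},
    {"xyz":[0,0,-0.06],"angular":[0,0,0]},
    {"xyz":[0,0,-0.11],"angular":[0,0,0]},
    {"xyz":[0,0,-0.12],"angular":[0,0,0]},
    {"xyz":[0,0,-0.12],"angular":[0,0,0]}
  ],
  "hand": 0,
  "grip_force": 40
}}

```text
clock: 14.65
position: [0.5273, 0.3353, 0.1419]
ee_rot: [0.996, 0.084, 0.002, -0.001]
ft_force: [-0.6, 0.4, -1.9]
grip_width: 0.722
grasp_force: 44.4
```

Request:
{"method": "carry_out", "body": {
  "motion": [
    {"xyz":[-0.162,0.347,0],"angular":[0,0,-70.2]},
    {"xyz":[-0.162,0.347,0],"angular":[0,0,-70.2]},
    {"xyz":[-0.162,0.347,0],"angular":[0,0,-70.2]},
    {"xyz":[-0.162,0.347,0],"angular":[0,0,-70.2]},
    {"xyz":[-0.162,0.347,0],"angular":[0,0,-70.2]},
    {"xyz":[-0.162,0.347,0],"angular":[0,0,-70.2]},
    {"xyz":[-0.162,0.347,0],"angular":[0,0,-70.2]},
    {"xyz":[-0.162,0.347,0],"angular":[0,0,-70.2]},
    {"xyz":[-0.162,0.347,0],"angular":[0,0,-70.2]},
    {"xyz":[-0.162,0.347,0],"angular":[0,0,-70.2]},
    {"xyz":[-0.162,0.347,0],"angular":[0,0,-70.2]},
    {"xyz":[-0.162,0.347,0],"angular":[0,0,-70.2]}
  ]
}}

```text
clock: 15.85
position: [0.4246, -0.0344, 0.1385]
ee_rot: [0.767, 0.641, -0.0, -0.001]
ft_force: [-0.3, 0.7, -1.7]
grip_width: 0.721
grasp_force: 44.4
```

Request:
{"method": "carry_out", "body": {
  "motion": [
    {"xyz":[0,0,0.03],"angular":[0,0,0]},
    {"xyz":[0,0,0.05],"angular":[0,0,0]},
    {"xyz":[0,0,0.05],"angular":[0,0,0]}
  ]
}}

```text
clock: 16.15
position: [0.4233, -0.0334, 0.0869]
ee_rot: [0.767, 0.642, -0.001, -0.002]
ft_force: [-0.2, 0.5, -1.4]
grip_width: 0.721
grasp_force: 44.4
```

```bash
python3 - <<'E'
from h import *
r=rack();r[:2]+=.002*np.array([-np.sin(r[2]),np.cos(r[2])]);np.save("rack.npy",r);print(r)
x,y=slot(1);go(x,y,.0205,np.degrees(rack()[2]));print(get_obs()["position"],get_obs()["grip_width"])
E
```

```text
[ 0.42543703 -0.03507055 -0.17654491]
shift mm [-1.  3. 66.] turn [-0.3 -0.1  0. ] norm 0.3 q7 -0.26
[ 0.42328767 -0.03340097  0.08691073] 0.7209172287117651
```

View pics/t4.png

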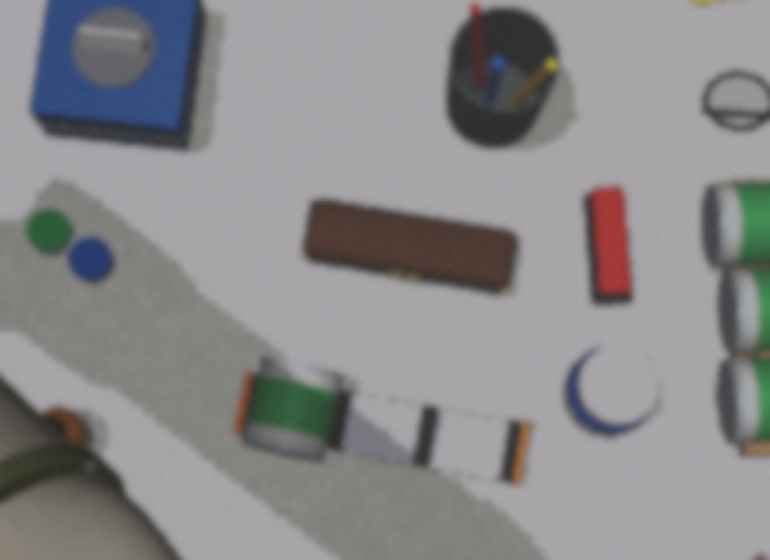

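The crop shows the first tin seated in the left groove. I'm placing the second in the middle groove and then fetching the third.

Request:
{"method": "carry_out", "body": {
  "motion": [
    {"xyz":[0,0.001,0.03],"angular":[0,0,0]},
    {"xyz":[0,0.001,0.055],"angular":[0,0,0]},
    {"xyz":[0,0.001,0.064],"angular":[0,0,0]},
    {"xyz":[0,0.001,0.067],"angular":[0,0,0]},
    {"xyz":[0,0.001,0.067],"angular":[0,0,0]},
    {"xyz":[0,0.001,0.067],"angular":[0,0,0]}
  ]
}}

```text
clock: 16.75
position: [0.4269, -0.0351, 0.0234]
ee_rot: [0.767, 0.642, 0.0, 0.001]
ft_force: [1.2, -0.3, -1.0]
grip_width: 0.723
grasp_force: 44.7
```

Request:
{"method": "carry_out", "body": {
  "motion": [
    {"xyz":[0,0,0],"angular":[0,0,0]},
    {"xyz":[0,0,0],"angular":[0,0,0]},
    {"xyz":[0,0,0],"angular":[0,0,0]},
    {"xyz":[0,0,0],"angular":[0,0,0]},
    {"xyz":[0,0,-0.03],"angular":[0,0,0]},
    {"xyz":[0,0,-0.08],"angular":[0,0,0]},
    {"xyz":[0,0,-0.12],"angular":[0,0,0]},
    {"xyz":[0,0,-0.12],"angular":[0,0,0]}
  ],
  "hand": 1
}}

```text
clock: 17.55
position: [0.429, -0.0352, 0.1473]
ee_rot: [0.767, 0.642, 0.002, 0.004]
ft_force: [0.5, -0.2, -0.6]
grip_width: 0.997
grasp_force: 0.0
```

Request:
{"method": "carry_out", "body": {
  "motion": [
    {"xyz":[0.357,-0.025,0],"angular":[0,0,70.2]},
    {"xyz":[0.357,-0.025,0],"angular":[0,0,70.2]},
    {"xyz":[0.357,-0.025,0],"angular":[0,0,70.2]},
    {"xyz":[0.357,-0.025,0],"angular":[0,0,70.2]},
    {"xyz":[0.357,-0.025,0],"angular":[0,0,70.2]},
    {"xyz":[0.357,-0.025,0],"angular":[0,0,70.2]},
    {"xyz":[0.357,-0.025,0],"angular":[0,0,70.2]},
    {"xyz":[0.357,-0.025,0],"angular":[0,0,70.2]},
    {"xyz":[0.357,-0.025,0],"angular":[0,0,70.2]},
    {"xyz":[0.357,-0.025,0],"angular":[0,0,70.2]},
    {"xyz":[0.357,-0.025,0],"angular":[0,0,70.2]},
    {"xyz":[0.357,-0.025,0],"angular":[0,0,70.2]}
  ]
}}

```text
clock: 18.75
position: [0.4641, 0.3199, 0.1418]
ee_rot: [0.996, 0.086, -0.0, 0.001]
ft_force: [-0.2, 0.3, -0.7]
grip_width: 0.998
grasp_force: 0.0
```

```bash
cat >> h.py <<'E'
def greens(t):
    for ce,a,r in blobs(t,(50,90,50),(80,255,255),60):
        w=pt(t,*r[0],.045);d=w-rack()[:2];a=rack()[2];print("green",np.round(ce,1),np.round(w,3),"rackframe",np.round([d@[np.cos(a),np.sin(a)],d@[-np.sin(a),np.cos(a)]],3))
E
python3 - <<'E'
from h import *
t=camera("top");greens(t)
go(.463,.321,.0185,-80.3);print(get_obs()["position"])
E
```

```text
green [102.8  79.1] [0.85  0.458] rackframe [0.331 0.56 ]
green [397.9 183. ] [ 0.573 -0.309] rackframe [ 0.193 -0.244]
green [193.7 185.6] [0.564 0.205] rackframe [0.094 0.26 ]
green [402.9 207.7] [ 0.51  -0.319] rackframe [ 0.133 -0.265]
green [145.2 223.3] [0.467 0.317] rackframe [-0.021  0.354]
green [402.8 233. ] [ 0.446 -0.316] rackframe [ 0.069 -0.272]
green [263.2 235.7] [0.438 0.028] rackframe [0.001 0.065]
green [288.6 239.8] [ 0.428 -0.034] rackframe [0.003 0.001]
shift mm [ -1.  -2. 123.] turn [0.1 0.  0.1] norm 0.2 q7 -2.31
[0.46439553 0.31949247 0.14191963]
```

Request:
{"method": "carry_out", "body": {
  "motion": [
    {"xyz":[-0.001,-0.002,0.05],"angular":[0,0,0]},
    {"xyz":[-0.001,-0.002,0.09],"angular":[0,0,0]},
    {"xyz":[-0.001,-0.002,0.11],"angular":[0,0,0]},
    {"xyz":[-0.001,-0.002,0.123],"angular":[0,0,0]},
    {"xyz":[-0.001,-0.002,0.123],"angular":[0,0,0]}
  ]
}}

```text
clock: 19.3
position: [0.4626, 0.3211, 0.0181]
ee_rot: [0.996, 0.085, -0.001, 0.001]
ft_force: [-0.6, 0.1, -0.2]
grip_width: 1.001
grasp_force: 0.0
```

Request:
{"method": "carry_out", "body": {
  "motion": [
    {"xyz":[0,0,0],"angular":[0,0,0]},
    {"xyz":[0,0,0],"angular":[0,0,0]},
    {"xyz":[0,0,0],"angular":[0,0,0]},
    {"xyz":[0,0,0],"angular":[0,0,0]},
    {"xyz":[0,0,0],"angular":[0,0,0]},
    {"xyz":[0,0,0],"angular":[0,0,0]},
    {"xyz":[0,0,-0.02],"angular":[0,0,0]},
    {"xyz":[0,0,-0.06],"angular":[0,0,0]},
    {"xyz":[0,0,-0.11],"angular":[0,0,0]},
    {"xyz":[0,0,-0.12],"angular":[0,0,0]},
    {"xyz":[0,0,-0.12],"angular":[0,0,0]}
  ],
  "hand": 0,
  "grip_force": 40
}}

```text
clock: 20.4
position: [0.4639, 0.3234, 0.1418]
ee_rot: [0.996, 0.084, 0.002, -0.001]
ft_force: [-0.1, 0.6, -2.3]
grip_width: 0.724
grasp_force: 44.0
```

Request:
{"method": "carry_out", "body": {
  "motion": [
    {"xyz":[-0.118,0.405,0],"angular":[0,0,-70.2]},
    {"xyz":[-0.118,0.405,0],"angular":[0,0,-70.2]},
    {"xyz":[-0.118,0.405,0],"angular":[0,0,-70.2]},
    {"xyz":[-0.118,0.405,0],"angular":[0,0,-70.2]},
    {"xyz":[-0.118,0.405,0],"angular":[0,0,-70.2]},
    {"xyz":[-0.118,0.405,0],"angular":[0,0,-70.2]},
    {"xyz":[-0.118,0.405,0],"angular":[0,0,-70.2]},
    {"xyz":[-0.118,0.405,0],"angular":[0,0,-70.2]},
    {"xyz":[-0.118,0.405,0],"angular":[0,0,-70.2]},
    {"xyz":[-0.118,0.405,0],"angular":[0,0,-70.2]},
    {"xyz":[-0.118,0.405,0],"angular":[0,0,-70.2]},
    {"xyz":[-0.118,0.405,0],"angular":[0,0,-70.2]}
  ]
}}

```text
clock: 21.6
position: [0.4129, -0.0996, 0.1378]
ee_rot: [0.768, 0.64, -0.001, -0.001]
ft_force: [0.6, -0.2, -1.5]
grip_width: 0.719
grasp_force: 44.0
```

Request:
{"method": "carry_out", "body": {
  "motion": [
    {"xyz":[0,0,0.03],"angular":[0,0,0]},
    {"xyz":[0,0,0.05],"angular":[0,0,0]},
    {"xyz":[0,0,0.05],"angular":[0,0,0]},
    {"xyz":[0,0,0.05],"angular":[0,0,0]}
  ]
}}

```text
clock: 22.0
position: [0.4143, -0.0957, 0.0891]
ee_rot: [0.766, 0.642, -0.0, -0.001]
ft_force: [0.7, -0.1, -0.8]
grip_width: 0.724
grasp_force: 44.0
```

```bash
python3 - <<'E'
from h import *
x,y=slot(0);go(x,y,.0205,np.degrees(rack()[2]));print(get_obs()["position"],get_obs()["grip_width"])
E
```

```text
shift mm [-2.  0. 69.] turn [-0.1 -0.   0. ] norm 0.1 q7 -0.11
[ 0.41433566 -0.09567535  0.08911689] 0.7243895887432932
```

Request:
{"method": "carry_out", "body": {
  "motion": [
    {"xyz":[-0.002,0,0.03],"angular":[0,0,0]},
    {"xyz":[-0.002,0,0.055],"angular":[0,0,0]},
    {"xyz":[-0.002,0,0.064],"angular":[0,0,0]},
    {"xyz":[-0.002,0,0.068],"angular":[0,0,0]},
    {"xyz":[-0.002,0,0.068],"angular":[0,0,0]},
    {"xyz":[-0.002,0,0.068],"angular":[0,0,0]}
  ]
}}

```text
clock: 22.6
position: [0.4153, -0.0978, 0.0224]
ee_rot: [0.766, 0.642, 0.001, 0.0]
ft_force: [-0.6, 6.3, -0.9]
grip_width: 0.727
grasp_force: 43.9
```

Request:
{"method": "carry_out", "body": {
  "motion": [
    {"xyz":[0,0,0],"angular":[0,0,0]},
    {"xyz":[0,0,0],"angular":[0,0,0]},
    {"xyz":[0,0,0],"angular":[0,0,0]},
    {"xyz":[0,0,0],"angular":[0,0,0]},
    {"xyz":[0,0,-0.03],"angular":[0,0,0]},
    {"xyz":[0,0,-0.08],"angular":[0,0,0]},
    {"xyz":[0,0,-0.12],"angular":[0,0,0]},
    {"xyz":[0,0,-0.12],"angular":[0,0,0]}
  ],
  "hand": 1
}}

```text
clock: 23.4
position: [0.4171, -0.0992, 0.1463]
ee_rot: [0.767, 0.642, 0.002, 0.004]
ft_force: [-0.1, -0.7, -1.3]
grip_width: 1.003
grasp_force: 0.0
```

Request:
{"method": "carry_out", "body": {
  "motion": [
    {"xyz":[-0.208,0.071,0],"angular":[0,0,76.9]},
    {"xyz":[-0.208,0.071,0],"angular":[0,0,76.9]},
    {"xyz":[-0.208,0.071,0],"angular":[0,0,76.9]},
    {"xyz":[-0.208,0.071,0],"angular":[0,0,76.9]},
    {"xyz":[-0.208,0.071,0],"angular":[0,0,76.9]},
    {"xyz":[-0.208,0.071,0],"angular":[0,0,76.9]},
    {"xyz":[-0.208,0.071,0],"angular":[0,0,76.9]},
    {"xyz":[-0.208,0.071,0],"angular":[0,0,76.9]},
    {"xyz":[-0.208,0.071,0],"angular":[0,0,76.9]},
    {"xyz":[-0.208,0.071,0],"angular":[0,0,76.9]},
    {"xyz":[-0.208,0.071,0],"angular":[0,0,76.9]},
    {"xyz":[-0.208,0.071,0],"angular":[0,0,76.9]}
  ]
}}

```text
clock: 24.6
position: [0.4475, -0.3158, 0.1411]
ee_rot: [1.0, 0.028, -0.0, -0.0]
ft_force: [-0.4, 0.0, 0.8]
grip_width: 0.998
grasp_force: 0.0
```

```bash
python3 - <<'E'
from h import *
t=camera("top");greens(t);save(t,"t5",(180,120,440,290),3)
go(.447,-.315,.0185,93);print(get_obs()["position"])
E
```

```text
green [102.9  79.1] [0.85  0.457] rackframe [0.331 0.559]
green [397.9 183. ] [ 0.573 -0.308] rackframe [ 0.193 -0.243]
green [193.8 185.7] [0.563 0.205] rackframe [0.094 0.261]
green [403.  206.7] [ 0.512 -0.319] rackframe [ 0.135 -0.264]
green [263.1 235.7] [0.438 0.029] rackframe [0.001 0.065]
green [403.4 237.7] [ 0.435 -0.316] rackframe [ 0.059 -0.274]
green [288.7 239.8] [ 0.428 -0.034] rackframe [0.003 0.001]
green [314.7 244.7] [ 0.417 -0.098] rackframe [ 0.002 -0.063]
shift mm [ -1.  -1. 123.] turn [-0.   0.   0.1] norm 0.1 q7 -1.08
[ 0.44756088 -0.31572884  0.14119012]
```

View pics/t5.png

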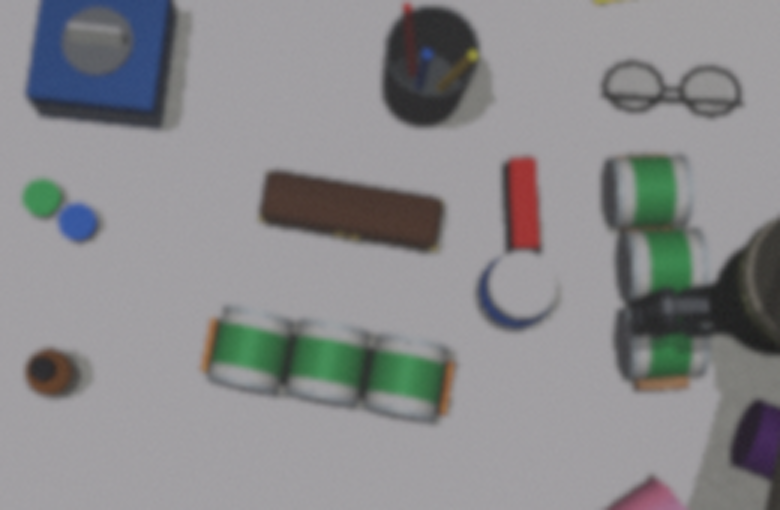

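The bottom row is filled and in line, and the case hasn't moved. The jar has been knocked to about px (354,216), next to the stapler, so I'll allow for that later. Now the right-hand tins go to the second layer.

Request:
{"method": "carry_out", "body": {
  "motion": [
    {"xyz":[-0.001,-0.001,0.05],"angular":[0,0,0]},
    {"xyz":[-0.001,-0.001,0.09],"angular":[0,0,0]},
    {"xyz":[-0.001,-0.001,0.11],"angular":[0,0,0]},
    {"xyz":[-0.001,-0.001,0.123],"angular":[0,0,0]},
    {"xyz":[-0.001,-0.001,0.123],"angular":[0,0,0]}
  ]
}}

```text
clock: 25.15
position: [0.4459, -0.3143, 0.017]
ee_rot: [1.0, 0.027, -0.001, -0.001]
ft_force: [0.2, 0.4, -0.7]
grip_width: 1.002
grasp_force: 0.0
```

Request:
{"method": "carry_out", "body": {
  "motion": [
    {"xyz":[0,0,0],"angular":[0,0,0]},
    {"xyz":[0,0,0],"angular":[0,0,0]},
    {"xyz":[0,0,0],"angular":[0,0,0]},
    {"xyz":[0,0,0],"angular":[0,0,0]},
    {"xyz":[0,0,0],"angular":[0,0,0]},
    {"xyz":[0,0,0],"angular":[0,0,0]},
    {"xyz":[0,0,-0.02],"angular":[0,0,0]},
    {"xyz":[0,0,-0.06],"angular":[0,0,0]},
    {"xyz":[0,0,-0.11],"angular":[0,0,0]},
    {"xyz":[0,0,-0.13],"angular":[0,0,0]},
    {"xyz":[0,0,-0.13],"angular":[0,0,0]}
  ],
  "hand": 0,
  "grip_force": 40
}}

```text
clock: 26.25
position: [0.4483, -0.316, 0.1525]
ee_rot: [1.0, 0.026, 0.003, 0.002]
ft_force: [-0.4, -0.2, -1.3]
grip_width: 0.723
grasp_force: 44.1
```

Request:
{"method": "carry_out", "body": {
  "motion": [
    {"xyz":[-0.014,-0.249,0],"angular":[0,0,-76.9]},
    {"xyz":[-0.014,-0.249,0],"angular":[0,0,-76.9]},
    {"xyz":[-0.014,-0.249,0],"angular":[0,0,-76.9]},
    {"xyz":[-0.014,-0.249,0],"angular":[0,0,-76.9]},
    {"xyz":[-0.014,-0.249,0],"angular":[0,0,-76.9]},
    {"xyz":[-0.014,-0.249,0],"angular":[0,0,-76.9]},
    {"xyz":[-0.014,-0.249,0],"angular":[0,0,-76.9]},
    {"xyz":[-0.014,-0.249,0],"angular":[0,0,-76.9]},
    {"xyz":[-0.014,-0.249,0],"angular":[0,0,-76.9]},
    {"xyz":[-0.014,-0.249,0],"angular":[0,0,-76.9]},
    {"xyz":[-0.014,-0.249,0],"angular":[0,0,-76.9]},
    {"xyz":[-0.014,-0.249,0],"angular":[0,0,-76.9]}
  ]
}}

```text
clock: 27.45
position: [0.4194, -0.0669, 0.148]
ee_rot: [0.768, 0.641, -0.0, -0.0]
ft_force: [-0.9, -0.3, -1.9]
grip_width: 0.723
grasp_force: 44.3
```

Request:
{"method": "carry_out", "body": {
  "motion": [
    {"xyz":[0,0,0.03],"angular":[0,0,0]},
    {"xyz":[0,0,0.04],"angular":[0,0,0]},
    {"xyz":[0,0,0.04],"angular":[0,0,0]},
    {"xyz":[0,0,0.04],"angular":[0,0,0]}
  ]
}}

```text
clock: 27.85
position: [0.4198, -0.0668, 0.1088]
ee_rot: [0.767, 0.642, 0.0, -0.0]
ft_force: [-0.2, -0.4, -0.2]
grip_width: 0.72
grasp_force: 44.3
```

```bash
python3 - <<'E'
from h import *
x,y=slot(3);go(x,y,.0725,np.degrees(rack()[2]));print(get_obs()["position"],get_obs()["grip_width"])
E
```

```text
shift mm [ 0. -0. 36.] turn [-0. -0. -0.] norm 0.0 q7 -0.15
[ 0.41980374 -0.06676482  0.10879362] 0.7204820589993775
```

Request:
{"method": "carry_out", "body": {
  "motion": [
    {"xyz":[0,0,0.015],"angular":[0,0,0]},
    {"xyz":[0,0,0.026],"angular":[0,0,0]},
    {"xyz":[0,0,0.032],"angular":[0,0,0]},
    {"xyz":[0,0,0.035],"angular":[0,0,0]},
    {"xyz":[0,0,0.036],"angular":[0,0,0]},
    {"xyz":[0,0,0.036],"angular":[0,0,0]}
  ]
}}

```text
clock: 28.45
position: [0.4198, -0.0668, 0.0725]
ee_rot: [0.767, 0.642, 0.0, 0.0]
ft_force: [-0.2, 0.3, -1.4]
grip_width: 0.72
grasp_force: 44.3
```

Request:
{"method": "carry_out", "body": {
  "motion": [
    {"xyz":[0,0,0],"angular":[0,0,0]},
    {"xyz":[0,0,0],"angular":[0,0,0]},
    {"xyz":[0,0,0],"angular":[0,0,0]},
    {"xyz":[0,0,0],"angular":[0,0,0]},
    {"xyz":[0,0,0],"angular":[0,0,0]},
    {"xyz":[0,0,-0.03],"angular":[0,0,0]},
    {"xyz":[0,0,-0.08],"angular":[0,0,0]},
    {"xyz":[0,0,-0.1],"angular":[0,0,0]},
    {"xyz":[0,0,-0.1],"angular":[0,0,0]}
  ],
  "hand": 1
}}

```text
clock: 29.35
position: [0.4214, -0.0671, 0.1753]
ee_rot: [0.767, 0.642, 0.001, 0.003]
ft_force: [0.8, 0.3, -1.5]
grip_width: 1.002
grasp_force: 0.0
```

Request:
{"method": "carry_out", "body": {
  "motion": [
    {"xyz":[-0.23,0.134,0],"angular":[0,0,76.9]},
    {"xyz":[-0.23,0.134,0],"angular":[0,0,76.9]},
    {"xyz":[-0.23,0.134,0],"angular":[0,0,76.9]},
    {"xyz":[-0.23,0.134,0],"angular":[0,0,76.9]},
    {"xyz":[-0.23,0.134,0],"angular":[0,0,76.9]},
    {"xyz":[-0.23,0.134,0],"angular":[0,0,76.9]},
    {"xyz":[-0.23,0.134,0],"angular":[0,0,76.9]},
    {"xyz":[-0.23,0.134,0],"angular":[0,0,76.9]},
    {"xyz":[-0.23,0.134,0],"angular":[0,0,76.9]},
    {"xyz":[-0.23,0.134,0],"angular":[0,0,76.9]},
    {"xyz":[-0.23,0.134,0],"angular":[0,0,76.9]},
    {"xyz":[-0.23,0.134,0],"angular":[0,0,76.9]}
  ]
}}

```text
clock: 30.55
position: [0.511, -0.3167, 0.1719]
ee_rot: [1.0, 0.028, -0.0, -0.0]
ft_force: [-0.1, -0.6, -0.0]
grip_width: 0.997
grasp_force: 0.0
```

```bash
python3 - <<'E'
from h import *
t=camera("top");greens(t);save(t,"t6",(180,120,440,290),3)
go(.511,-.317,.0185,93);print(get_obs()["position"])
E
```

```text
green [102.7  79.1] [0.85  0.457] rackframe [0.331 0.559]
green [397.1 178.5] [ 0.584 -0.309] rackframe [ 0.204 -0.242]
green [193.7 185.5] [0.563 0.205] rackframe [0.094 0.261]
green [403.3 209.6] [ 0.508 -0.319] rackframe [ 0.131 -0.265]
green [263.1 235.7] [0.438 0.029] rackframe [0.001 0.065]
green [301.6 241.3] [ 0.425 -0.066] rackframe [ 0.005 -0.031]
shift mm [ -0.   0. 154.] turn [-0.   0.   0.1] norm 0.1 q7 -1.14
[ 0.51107469 -0.31675212  0.17205415]
```

View pics/t6.png

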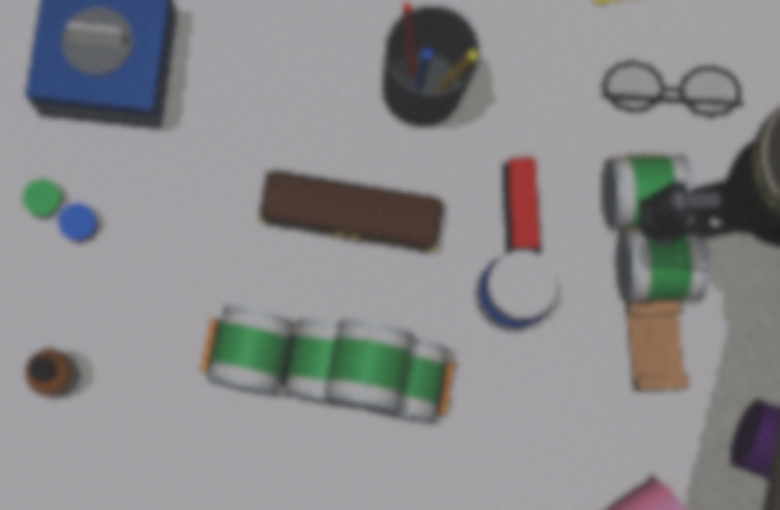

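The crop shows the fourth tin saddled between the right two grooves, in line. On to the fifth.

Request:
{"method": "carry_out", "body": {
  "motion": [
    {"xyz":[0,0,0.05],"angular":[0,0,0]},
    {"xyz":[0,0,0.1],"angular":[0,0,0]},
    {"xyz":[0,0,0.135],"angular":[0,0,0]},
    {"xyz":[0,0,0.154],"angular":[0,0,0]},
    {"xyz":[0,0,0.154],"angular":[0,0,0]},
    {"xyz":[0,0,0.154],"angular":[0,0,0]}
  ]
}}

```text
clock: 31.2
position: [0.5115, -0.3169, 0.019]
ee_rot: [1.0, 0.027, 0.0, 0.0]
ft_force: [0.6, -0.3, 0.1]
grip_width: 1.0
grasp_force: 0.0
```

Request:
{"method": "carry_out", "body": {
  "motion": [
    {"xyz":[0,0,0],"angular":[0,0,0]},
    {"xyz":[0,0,0],"angular":[0,0,0]},
    {"xyz":[0,0,0],"angular":[0,0,0]},
    {"xyz":[0,0,0],"angular":[0,0,0]},
    {"xyz":[0,0,0],"angular":[0,0,0]},
    {"xyz":[0,0,0],"angular":[0,0,0]},
    {"xyz":[0,0,-0.02],"angular":[0,0,0]},
    {"xyz":[0,0,-0.06],"angular":[0,0,0]},
    {"xyz":[0,0,-0.11],"angular":[0,0,0]},
    {"xyz":[0,0,-0.15],"angular":[0,0,0]},
    {"xyz":[0,0,-0.15],"angular":[0,0,0]}
  ],
  "hand": 0,
  "grip_force": 40
}}

```text
clock: 32.3
position: [0.5141, -0.3183, 0.1757]
ee_rot: [1.0, 0.026, 0.005, 0.003]
ft_force: [1.2, -0.1, -1.0]
grip_width: 0.72
grasp_force: 44.5
```

Request:
{"method": "carry_out", "body": {
  "motion": [
    {"xyz":[-0.064,-0.317,0],"angular":[0,0,-76.9]},
    {"xyz":[-0.064,-0.317,0],"angular":[0,0,-76.9]},
    {"xyz":[-0.064,-0.317,0],"angular":[0,0,-76.9]},
    {"xyz":[-0.064,-0.317,0],"angular":[0,0,-76.9]},
    {"xyz":[-0.064,-0.317,0],"angular":[0,0,-76.9]},
    {"xyz":[-0.064,-0.317,0],"angular":[0,0,-76.9]},
    {"xyz":[-0.064,-0.317,0],"angular":[0,0,-76.9]},
    {"xyz":[-0.064,-0.317,0],"angular":[0,0,-76.9]},
    {"xyz":[-0.064,-0.317,0],"angular":[0,0,-76.9]},
    {"xyz":[-0.064,-0.317,0],"angular":[0,0,-76.9]},
    {"xyz":[-0.064,-0.317,0],"angular":[0,0,-76.9]},
    {"xyz":[-0.064,-0.317,0],"angular":[0,0,-76.9]}
  ]
}}

```text
clock: 33.5
position: [0.4307, -0.0038, 0.1682]
ee_rot: [0.768, 0.641, -0.0, 0.0]
ft_force: [-0.2, -0.5, -0.7]
grip_width: 0.72
grasp_force: 44.4
```

Request:
{"method": "carry_out", "body": {
  "motion": [
    {"xyz":[0,0,0.03],"angular":[0,0,0]},
    {"xyz":[0,0,0.06],"angular":[0,0,0]},
    {"xyz":[0,0,0.06],"angular":[0,0,0]},
    {"xyz":[0,0,0.06],"angular":[0,0,0]},
    {"xyz":[0,0,0.06],"angular":[0,0,0]}
  ]
}}

```text
clock: 34.0
position: [0.4317, -0.0036, 0.1097]
ee_rot: [0.767, 0.642, 0.001, 0.001]
ft_force: [1.1, 0.5, -1.4]
grip_width: 0.719
grasp_force: 44.4
```

```bash
python3 - <<'E'
from h import *
x,y=slot(4);go(x,y,.0725,np.degrees(rack()[2]));print(get_obs()["position"],get_obs()["grip_width"])
E
```

```text
shift mm [-0. -1. 37.] turn [ 0.1 -0.  -0. ] norm 0.1 q7 -0.31
[ 0.43165349 -0.0035703   0.10972017] 0.7187538613648732
```

Request:
{"method": "carry_out", "body": {
  "motion": [
    {"xyz":[0,0,0.015],"angular":[0,0,0]},
    {"xyz":[0,0,0.026],"angular":[0,0,0]},
    {"xyz":[0,0,0.032],"angular":[0,0,0]},
    {"xyz":[0,0,0.035],"angular":[0,0,0]},
    {"xyz":[0,0,0.036],"angular":[0,0,0]},
    {"xyz":[0,0,0.036],"angular":[0,0,0]}
  ]
}}

```text
clock: 34.6
position: [0.431, -0.0029, 0.073]
ee_rot: [0.767, 0.642, 0.0, -0.0]
ft_force: [-3.1, 2.4, 4.5]
grip_width: 0.725
grasp_force: 45.4
```

Request:
{"method": "carry_out", "body": {
  "motion": [
    {"xyz":[0,0,0],"angular":[0,0,0]},
    {"xyz":[0,0,0],"angular":[0,0,0]},
    {"xyz":[0,0,0],"angular":[0,0,0]},
    {"xyz":[0,0,0],"angular":[0,0,0]},
    {"xyz":[0,0,0],"angular":[0,0,0]},
    {"xyz":[0,0,-0.03],"angular":[0,0,0]},
    {"xyz":[0,0,-0.08],"angular":[0,0,0]},
    {"xyz":[0,0,-0.12],"angular":[0,0,0]},
    {"xyz":[0,0,-0.13],"angular":[0,0,0]}
  ],
  "hand": 1
}}

```text
clock: 35.5
position: [0.4327, -0.0034, 0.2065]
ee_rot: [0.767, 0.642, 0.002, 0.003]
ft_force: [0.8, 0.0, -1.0]
grip_width: 0.999
grasp_force: 0.0
```

Request:
{"method": "carry_out", "body": {
  "motion": [
    {"xyz":[-0.274,0.195,0],"angular":[0,0,76.9]},
    {"xyz":[-0.274,0.195,0],"angular":[0,0,76.9]},
    {"xyz":[-0.274,0.195,0],"angular":[0,0,76.9]},
    {"xyz":[-0.274,0.195,0],"angular":[0,0,76.9]},
    {"xyz":[-0.274,0.195,0],"angular":[0,0,76.9]},
    {"xyz":[-0.274,0.195,0],"angular":[0,0,76.9]},
    {"xyz":[-0.274,0.195,0],"angular":[0,0,76.9]},
    {"xyz":[-0.274,0.195,0],"angular":[0,0,76.9]},
    {"xyz":[-0.274,0.195,0],"angular":[0,0,76.9]},
    {"xyz":[-0.274,0.195,0],"angular":[0,0,76.9]},
    {"xyz":[-0.274,0.195,0],"angular":[0,0,76.9]},
    {"xyz":[-0.274,0.195,0],"angular":[0,0,76.9]}
  ]
}}

```text
clock: 36.7
position: [0.5745, -0.3074, 0.2021]
ee_rot: [1.0, 0.028, -0.0, 0.0]
ft_force: [0.1, -0.0, -1.2]
grip_width: 0.999
grasp_force: 0.0
```

```bash
python3 - <<'E'
from h import *
t=camera("top");greens(t);save(t,"t7",(180,120,440,290),3)
go(.575,-.308,.0185,93);print(get_obs()["position"])
E
```

```text
green [102.8  79.2] [0.849 0.457] rackframe [0.331 0.559]
green [398.  183.2] [ 0.573 -0.309] rackframe [ 0.193 -0.244]
green [193.7 185.6] [0.563 0.205] rackframe [0.094 0.261]
green [289.1 238.9] [ 0.431 -0.036] rackframe [0.005 0.   ]
shift mm [  0.   1. 184.] turn [0.  0.  0.1] norm 0.1 q7 -1.21
[ 0.57449999 -0.30743196  0.20228229]
```

View pics/t7.png

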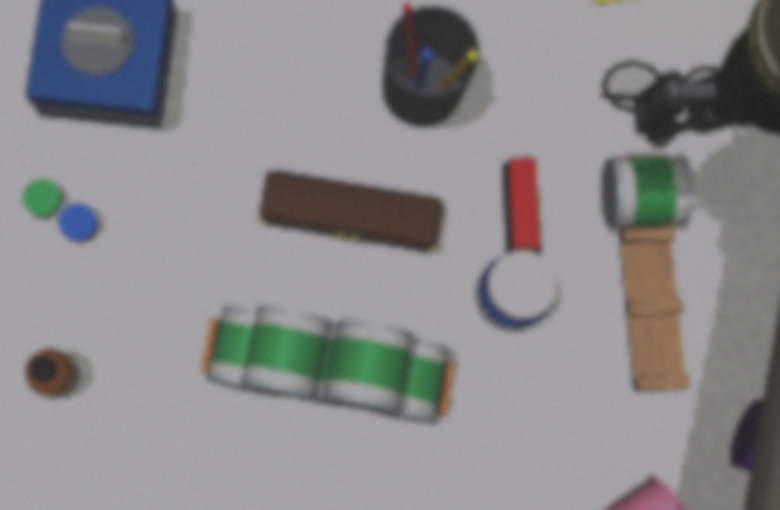

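The second layer is in place and aligned. Now the last tin, to the top.

Request:
{"method": "carry_out", "body": {
  "motion": [
    {"xyz":[0,0.001,0.05],"angular":[0,0,0]},
    {"xyz":[0,0.001,0.1],"angular":[0,0,0]},
    {"xyz":[0,0.001,0.15],"angular":[0,0,0]},
    {"xyz":[0,0.001,0.175],"angular":[0,0,0]},
    {"xyz":[0,0.001,0.184],"angular":[0,0,0]},
    {"xyz":[0,0.001,0.184],"angular":[0,0,0]},
    {"xyz":[0,0.001,0.184],"angular":[0,0,0]}
  ]
}}

```text
clock: 37.45
position: [0.5758, -0.309, 0.0203]
ee_rot: [1.0, 0.026, 0.001, 0.001]
ft_force: [-0.7, 0.0, 0.5]
grip_width: 0.999
grasp_force: 0.0
```

Request:
{"method": "carry_out", "body": {
  "motion": [
    {"xyz":[0,0,0],"angular":[0,0,0]},
    {"xyz":[0,0,0],"angular":[0,0,0]},
    {"xyz":[0,0,0],"angular":[0,0,0]},
    {"xyz":[0,0,0],"angular":[0,0,0]},
    {"xyz":[0,0,0],"angular":[0,0,0]},
    {"xyz":[0,0,0],"angular":[0,0,0]},
    {"xyz":[0,0,-0.02],"angular":[0,0,0]},
    {"xyz":[0,0,-0.06],"angular":[0,0,0]},
    {"xyz":[0,0,-0.11],"angular":[0,0,0]},
    {"xyz":[0,0,-0.16],"angular":[0,0,0]},
    {"xyz":[0,0,-0.185],"angular":[0,0,0]},
    {"xyz":[0,0,-0.185],"angular":[0,0,0]}
  ],
  "hand": 0,
  "grip_force": 40
}}

```text
clock: 38.65
position: [0.5766, -0.3094, 0.2092]
ee_rot: [1.0, 0.026, 0.004, 0.002]
ft_force: [0.1, -0.1, -1.5]
grip_width: 0.72
grasp_force: 44.5
```

Request:
{"method": "carry_out", "body": {
  "motion": [
    {"xyz":[-0.135,-0.28,0],"angular":[0,0,-76.9]},
    {"xyz":[-0.135,-0.28,0],"angular":[0,0,-76.9]},
    {"xyz":[-0.135,-0.28,0],"angular":[0,0,-76.9]},
    {"xyz":[-0.135,-0.28,0],"angular":[0,0,-76.9]},
    {"xyz":[-0.135,-0.28,0],"angular":[0,0,-76.9]},
    {"xyz":[-0.135,-0.28,0],"angular":[0,0,-76.9]},
    {"xyz":[-0.135,-0.28,0],"angular":[0,0,-76.9]},
    {"xyz":[-0.135,-0.28,0],"angular":[0,0,-76.9]},
    {"xyz":[-0.135,-0.28,0],"angular":[0,0,-76.9]},
    {"xyz":[-0.135,-0.28,0],"angular":[0,0,-76.9]},
    {"xyz":[-0.135,-0.28,0],"angular":[0,0,-76.9]},
    {"xyz":[-0.135,-0.28,0],"angular":[0,0,-76.9]}
  ]
}}

```text
clock: 39.85
position: [0.4251, -0.0361, 0.2031]
ee_rot: [0.768, 0.641, -0.0, -0.0]
ft_force: [0.4, 0.4, -2.5]
grip_width: 0.723
grasp_force: 44.5
```

Request:
{"method": "carry_out", "body": {
  "motion": [
    {"xyz":[0,0,0.02],"angular":[0,0,0]},
    {"xyz":[0,0,0.04],"angular":[0,0,0]},
    {"xyz":[0,0,0.04],"angular":[0,0,0]},
    {"xyz":[0,0,0.04],"angular":[0,0,0]},
    {"xyz":[0,0,0.04],"angular":[0,0,0]}
  ]
}}

```text
clock: 40.35
position: [0.4258, -0.036, 0.1643]
ee_rot: [0.767, 0.642, 0.0, 0.001]
ft_force: [-0.1, -0.2, -2.0]
grip_width: 0.718
grasp_force: 44.5
```

```bash
python3 - <<'E'
from h import *
x,y=slot(5);go(x,y,.123,np.degrees(rack()[2]));print(get_obs()["position"],get_obs()["grip_width"])
E
```

```text
shift mm [ 1. -1. 41.] turn [ 0.1 -0.  -0. ] norm 0.1 q7 -0.17
[ 0.4258429  -0.03597585  0.16431045] 0.7181420923192604
```

Request:
{"method": "carry_out", "body": {
  "motion": [
    {"xyz":[0.001,0,0.02],"angular":[0,0,0]},
    {"xyz":[0.001,0,0.032],"angular":[0,0,0]},
    {"xyz":[0.001,0,0.037],"angular":[0,0,0]},
    {"xyz":[0.001,0,0.04],"angular":[0,0,0]},
    {"xyz":[0.001,0,0.041],"angular":[0,0,0]},
    {"xyz":[0.001,0,0.041],"angular":[0,0,0]}
  ]
}}

```text
clock: 40.95
position: [0.4256, -0.035, 0.1226]
ee_rot: [0.767, 0.642, 0.0, 0.0]
ft_force: [0.6, -0.7, -1.3]
grip_width: 0.721
grasp_force: 44.7
```

Request:
{"method": "carry_out", "body": {
  "motion": [
    {"xyz":[0,0,0],"angular":[0,0,0]},
    {"xyz":[0,0,0],"angular":[0,0,0]},
    {"xyz":[0,0,0],"angular":[0,0,0]},
    {"xyz":[0,0,0],"angular":[0,0,0]},
    {"xyz":[0,0,0],"angular":[0,0,0]},
    {"xyz":[0,0,-0.03],"angular":[0,0,0]},
    {"xyz":[0,0,-0.08],"angular":[0,0,0]},
    {"xyz":[0,0,-0.12],"angular":[0,0,0]},
    {"xyz":[0,0,-0.12],"angular":[0,0,0]}
  ],
  "hand": 1
}}

```text
clock: 41.85
position: [0.4279, -0.035, 0.2475]
ee_rot: [0.767, 0.642, 0.002, 0.003]
ft_force: [0.9, 0.6, -0.1]
grip_width: 1.0
grasp_force: 0.0
```

Request:
{"method": "carry_out", "body": {
  "motion": [
    {"xyz":[-0.3,0.084,0],"angular":[0,0,0]},
    {"xyz":[-0.3,0.084,0],"angular":[0,0,0]},
    {"xyz":[-0.3,0.084,0],"angular":[0,0,0]},
    {"xyz":[-0.3,0.084,0],"angular":[0,0,0]},
    {"xyz":[-0.3,0.084,0],"angular":[0,0,0]},
    {"xyz":[-0.3,0.084,0],"angular":[0,0,0]},
    {"xyz":[-0.3,0.084,0],"angular":[0,0,0]},
    {"xyz":[-0.3,0.084,0],"angular":[0,0,0]}
  ]
}}

```text
clock: 42.65
position: [0.4546, -0.3469, 0.241]
ee_rot: [0.768, 0.641, -0.0, -0.001]
ft_force: [0.3, 1.2, 0.4]
grip_width: 1.001
grasp_force: 0.0
```

```bash
python3 - <<'E'
from h import *
t=camera("top");save(t,"t8",(185,110,375,270),3.2)
greens(t)
E
```

```text
green [102.8  79. ] [0.85  0.458] rackframe [0.332 0.56 ]
green [193.7 185.6] [0.564 0.205] rackframe [0.094 0.26 ]
green [289.3 238.1] [ 0.434 -0.036] rackframe [0.008 0.   ]
```

View pics/t8.png

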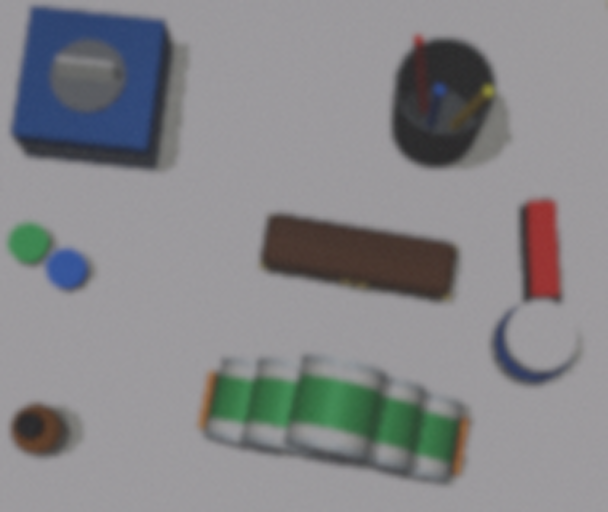

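The crop shows the finished pyramid. The jar lid is centred at about crop (542,336), close to the stapler end, so I'll close the fingers along y, clear of the stapler and case.

```bash
python3 - <<'E'
from h import *
t=camera("top");s=camera("side")
j=pt(t,185+542/3.2,110+336/3.2,.062);print("jar",j,"stapler end",pt(t,185+543/3.2,110+298/3.2,.028),"case corner",pt(t,185+450/3.2,110+297/3.2,.0))
for ce,a,r in blobs(s,(100,80,30),(130,255,200),20,(240,225,310,290)):print("side blue",ce,a,pt(s,*ce,.03)+[-.0007,.019])
p=pt(t,324,136.5,.1);b=pt(t,213.9,134.5,.06);print("pot",p,"box",b,"mid",(p+b)/2,np.hypot(*(p-b)))
go(*j,.2,90);go(*j,.02,90)
E
```

```text
jar [ 0.48797576 -0.19418462] stapler end [ 0.52411151 -0.20151011] case corner [ 0.52992964 -0.13054462]
side blue [289.87951807 266.72891566] 166 [ 0.48588793 -0.19015529]
pot [ 0.67453705 -0.11835298] box [0.69284196 0.15649181] mid [0.68368951 0.01906942] 0.27545368429437694
shift mm [152.   6.  42.] turn [-0. -0. 80.] norm 80.0 q7 0.32
shift mm [152.   6. 222.] turn [-0. -0. 80.] norm 80.0 q7 0.32
```

Request:
{"method": "carry_out", "body": {
  "motion": [
    {"xyz":[0.153,0.005,0.042],"angular":[0,0,80]},
    {"xyz":[0.153,0.005,0.042],"angular":[0,0,80]},
    {"xyz":[0.153,0.005,0.042],"angular":[0,0,80]},
    {"xyz":[0.153,0.005,0.042],"angular":[0,0,80]},
    {"xyz":[0.153,0.005,0.042],"angular":[0,0,80]},
    {"xyz":[0.153,0.005,0.042],"angular":[0,0,80]},
    {"xyz":[0.153,0.005,0.042],"angular":[0,0,80]},
    {"xyz":[0.153,0.005,0.042],"angular":[0,0,80]},
    {"xyz":[0.153,0.005,0.042],"angular":[0,0,80]},
    {"xyz":[0.153,0.005,0.042],"angular":[0,0,80]},
    {"xyz":[0.153,0.005,0.042],"angular":[0,0,80]},
    {"xyz":[0.153,0.005,0.042],"angular":[0,0,80]}
  ]
}}

```text
clock: 44.0
position: [0.4872, -0.1942, 0.2006]
ee_rot: [1.0, 0.001, 0.0, 0.0]
ft_force: [0.0, -0.9, -0.2]
grip_width: 1.0
grasp_force: 0.0
```

```bash
python3 - <<'E'
from h import *
go(.487,-.192,.02,90);print(get_obs()["position"])
s=camera("side")
for ce,a,r in blobs(s,(100,80,30),(130,255,200),20,(240,225,310,290)):print("side blue",ce,a)
E
```

```text
shift mm [ -0.  -2. 181.] turn [ 0.  -0.   0.1] norm 0.1 q7 -1.32
[ 0.4872174  -0.19423891  0.20062448]
side blue [289.96969697 266.72727273] 165
```

Request:
{"method": "carry_out", "body": {
  "motion": [
    {"xyz":[0,-0.002,0.05],"angular":[0,0,0]},
    {"xyz":[0,-0.002,0.1],"angular":[0,0,0]},
    {"xyz":[0,-0.002,0.14],"angular":[0,0,0]},
    {"xyz":[0,-0.002,0.17],"angular":[0,0,0]},
    {"xyz":[0,-0.002,0.181],"angular":[0,0,0]},
    {"xyz":[0,-0.002,0.181],"angular":[0,0,0]},
    {"xyz":[0,-0.002,0.181],"angular":[0,0,0]}
  ]
}}

```text
clock: 44.75
position: [0.4882, -0.1935, 0.0208]
ee_rot: [1.0, -0.001, 0.001, 0.0]
ft_force: [0.2, 0.1, 0.7]
grip_width: 1.002
grasp_force: 0.0
```

Request:
{"method": "carry_out", "body": {
  "motion": [
    {"xyz":[0,0,0],"angular":[0,0,0]},
    {"xyz":[0,0,0],"angular":[0,0,0]},
    {"xyz":[0,0,0],"angular":[0,0,0]},
    {"xyz":[0,0,0],"angular":[0,0,0]},
    {"xyz":[0,0,0],"angular":[0,0,0]},
    {"xyz":[0,0,0],"angular":[0,0,0]},
    {"xyz":[0,0,-0.02],"angular":[0,0,0]},
    {"xyz":[0,0,-0.06],"angular":[0,0,0]},
    {"xyz":[0,0,-0.11],"angular":[0,0,0]},
    {"xyz":[0,0,-0.16],"angular":[0,0,0]},
    {"xyz":[0,0,-0.18],"angular":[0,0,0]},
    {"xyz":[0,0,-0.18],"angular":[0,0,0]}
  ],
  "hand": 0,
  "grip_force": 40
}}

```text
clock: 45.95
position: [0.4889, -0.1938, 0.2033]
ee_rot: [1.0, -0.001, 0.003, 0.002]
ft_force: [-0.3, 1.0, -4.2]
grip_width: 0.711
grasp_force: 45.2
```

Request:
{"method": "carry_out", "body": {
  "motion": [
    {"xyz":[0.03,-0.033,0],"angular":[0,0,0]},
    {"xyz":[0.06,-0.066,0],"angular":[0,0,0]},
    {"xyz":[0.09,-0.099,0],"angular":[0,0,0]},
    {"xyz":[0.12,-0.13,0],"angular":[0,0,0]},
    {"xyz":[0.15,-0.16,0],"angular":[0,0,0]},
    {"xyz":[0.18,-0.19,0],"angular":[0,0,0]},
    {"xyz":[0.197,-0.211,0],"angular":[0,0,0]},
    {"xyz":[0.197,-0.211,0],"angular":[0,0,0]},
    {"xyz":[0.197,-0.211,0.04],"angular":[0,0,0]},
    {"xyz":[0.197,-0.211,0.08],"angular":[0,0,0]},
    {"xyz":[0.197,-0.211,0.12],"angular":[0,0,0]},
    {"xyz":[0.197,-0.211,0.12],"angular":[0,0,0]}
  ]
}}

```text
clock: 47.15
position: [0.6795, 0.016, 0.0714]
ee_rot: [1.0, -0.001, -0.006, 0.001]
ft_force: [-1.7, 0.7, -3.4]
grip_width: 0.711
grasp_force: 46.0
```

```bash
python3 - <<'E'
from h import *
go(.684,.019,.021,90);o=get_obs();print(o["position"],o["grip_width"],o["ft_force"])
save(camera("side"),"s3",(200,100,420,320),2.7)
E
```

```text
shift mm [ 5. -3. 50.] turn [ 0.1  0.7 -0.1] norm 0.7 q7 -1.84
[0.67947053 0.01603318 0.07135024] 0.7109635694086248 [-1.7239963   0.72187311 -3.3556701 ]
```

View pics/s3.png

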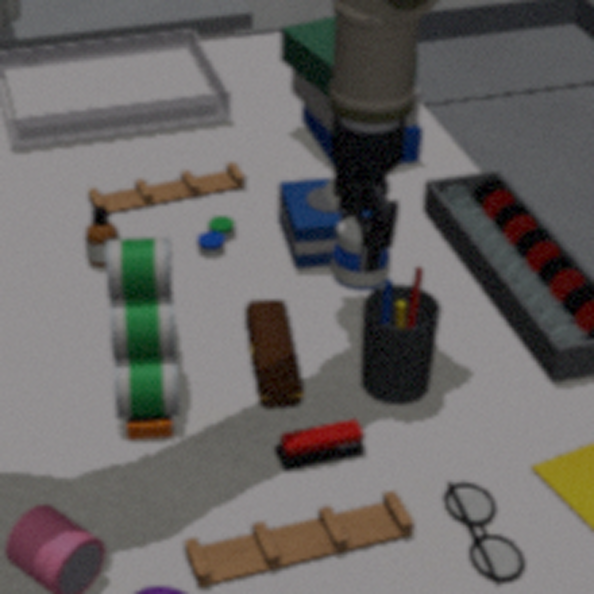

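The jar is held upright over midway. I'm lowering and releasing it.

Request:
{"method": "carry_out", "body": {
  "motion": [
    {"xyz":[0,0,0],"angular":[0,0,0]},
    {"xyz":[0,0,0.02],"angular":[0,0,0]},
    {"xyz":[0,0,0.04],"angular":[0,0,0]},
    {"xyz":[0,0,0.052],"angular":[0,0,0]},
    {"xyz":[0,0,0.057],"angular":[0,0,0]},
    {"xyz":[0,0,0.059],"angular":[0,0,0]},
    {"xyz":[0,0,0.059],"angular":[0,0,0]},
    {"xyz":[0,0,0.059],"angular":[0,0,0]}
  ]
}}

```text
clock: 48.0
position: [0.6855, 0.0174, 0.0217]
ee_rot: [1.0, -0.001, 0.001, -0.0]
ft_force: [-1.6, 0.5, 0.3]
grip_width: 0.711
grasp_force: 46.6
```

Request:
{"method": "carry_out", "body": {
  "motion": [
    {"xyz":[0,0,0],"angular":[0,0,0]},
    {"xyz":[0,0,0],"angular":[0,0,0]},
    {"xyz":[0,0,0],"angular":[0,0,0]},
    {"xyz":[0,0,0],"angular":[0,0,0]},
    {"xyz":[0,0,0],"angular":[0,0,0]},
    {"xyz":[0,0,-0.03],"angular":[0,0,0]},
    {"xyz":[0,0,-0.08],"angular":[0,0,0]},
    {"xyz":[0,0,-0.13],"angular":[0,0,0]},
    {"xyz":[0,0,-0.18],"angular":[0,0,0]},
    {"xyz":[0,0,-0.22],"angular":[0,0,0]},
    {"xyz":[0,0,-0.22],"angular":[0,0,0]}
  ],
  "hand": 1
}}

```text
clock: 49.1
position: [0.687, 0.0179, 0.2477]
ee_rot: [1.0, -0.001, 0.005, -0.0]
ft_force: [-0.2, 0.0, -0.1]
grip_width: 1.001
grasp_force: 0.0
```

Request:
{"method": "carry_out", "body": {
  "motion": [
    {"xyz":[-0.15,-0.35,0],"angular":[0,0,0]},
    {"xyz":[-0.15,-0.35,0],"angular":[0,0,0]},
    {"xyz":[-0.15,-0.35,0],"angular":[0,0,0]},
    {"xyz":[-0.15,-0.35,0],"angular":[0,0,0]},
    {"xyz":[-0.15,-0.35,0],"angular":[0,0,0]},
    {"xyz":[-0.15,-0.35,0],"angular":[0,0,0]},
    {"xyz":[-0.15,-0.35,0],"angular":[0,0,0]},
    {"xyz":[-0.15,-0.35,0],"angular":[0,0,0]},
    {"xyz":[-0.15,-0.35,0],"angular":[0,0,0]},
    {"xyz":[-0.15,-0.35,0],"angular":[0,0,0]}
  ]
}}

```text
clock: 50.1
position: [0.5349, 0.368, 0.2397]
ee_rot: [1.0, -0.0, -0.0, 0.0]
ft_force: [-1.1, -0.7, -0.5]
grip_width: 0.995
grasp_force: 0.0
```

```bash
python3 - <<'E'
from h import *
t=camera("top");save(t,"t9",(185,100,375,270),3.2);o=get_obs();print(o["position"],np.abs(o["joint_velocities"]).max())
for ce,a,r in blobs(t,(3,70,20),(16,255,110),100):print("brown",ce,pt(t,*r[0],.034),r[2])
E
```

```text
[0.53581431 0.36670139 0.23978723] 0.02221329906747007
brown [297.19346734 189.5741206 ] [ 0.55652096 -0.05421855] 8.746162414550781
brown [149.80327869 194.15846995] [0.54348066 0.32009701] 90.0
brown [197.3559322  244.30508475] [0.41694769 0.19363402] 29.744882583618164
```

View pics/t9.png

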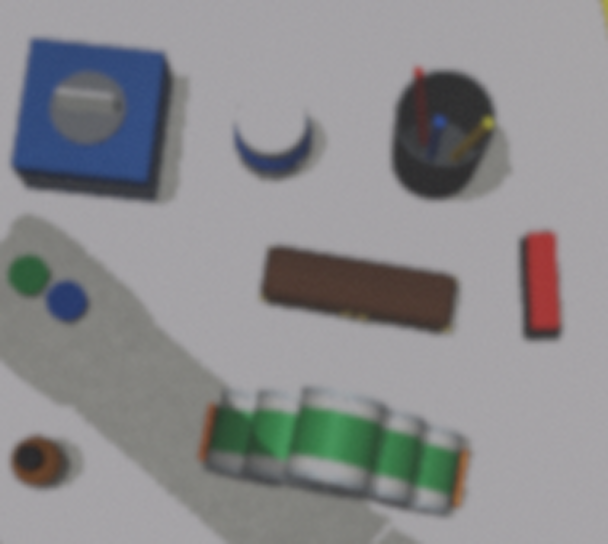

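The picture shows the jar upright midway at crop (273,130), the case behind the rack, the pyramid whole, and the bystanders where they were. Handing in.

```bash
python3 -c "
from workcell import *
print(hand_in())"
```

```text
the job is handed in; nothing more can be done
None
```

The job is handed in (no verdict was returned): the case is behind the rack with a gap of about 8 cm, all six tins are in the pyramid, and the jar, knocked aside during the run, stands midway between the pen pot and the tissue box.

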